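# Release the guard catch of a bead grinder and open its cover

### The arm

A 7-joint arm with a two-finger parallel gripper is mounted at the origin on the work surface. World frame = base frame: x ahead of the robot, y to its left, z up, the work surface at z = 0. Lengths are in m, angles in rad, forces in N, time in s.
With the tool pointing down it reaches from about 0.4 to 0.85 m from the base axis. Payload 10.4 kg.
Tool frame: the origin (TCP) lies midway between the tips of the shut fingers; the grasp point (between the pads) lies 19 mm behind it; z points along the fingers, y is the direction in which the jaws open and shut (so a half turn about z gives the same grasp; the last joint's range is limited). The gripper opens to 87 mm and grips with 3 to 60 N. Pads are 19 mm wide; open, the fingers measure 117 mm over their backs; the gripper's body (75 mm by 190 mm) begins 51 mm behind the grasp point.
Start: joints at [-1.172, 0.332, -0.065, 1.46, 0.022, 1.35, -0.088], TCP at [0.256, 0.57, 0.223] pointing down, gripper open.
Joint ranges: [-2.6, 2.6], [-0.5, 2.12], [-1.47, 1.34], [0.16, 2.42], [-1.27, 4.41], [0.06, 2.06], [-2.6, 2.6]. Speed limits (rad/s): [2.22, 2.22, 2.79, 2.79, 3.14, 3.14, 3.14].

### API

Orientations are given as a rotation vector (axis times angle).
In Python, from plant import * gives the robot as it stands. The module is installed in compiled form; this text tells all that it offers.
- The arm moves only by the tool step_arm, never from a script. Its argument "increments" is text: rows parted by semicolons, each of 7 numbers parted by spaces: the turn, a rotation vector about the world's x, y, z in rad, then the shift along the world's x, y, z in mm, then the finger opening in mm, from 0 to 87. In form: rx ry rz tx ty tz claw; .... A call has 1 to 10 rows; each row is the pose to reach, as a shift and turn from the pose measured when the call began; what a row does not reach only later rows make up. A row lasts 1/10 s, in which the tool goes at most 50 mm and 8.59 degrees, less where a joint would pass 70% of its speed; a pose out of reach is approached as far as the arm can. A call with a gripper value outside its range is refused whole. The fingers move at their own pace and stop on an object; "grip_force" is the grip in N (left out, the last holds). Time passes only in rows, so rows that repeat a pose let the fingers close. It gives the time, the measured TCP pose, the force and the opening at its end, in the units of the state.
- get_obs(): the state, without advancing time (a new reading comes with each control period).
- capture(name): name is "side" or "top"; returns a dict with "color" (400x640x3 uint8, blue, green, red), "K" (3x3 intrinsics, pixels), "R" (3x3) and "t" (3): a world point X has camera coordinates R X + t. Camera axes: x right, y down, z forward; pixel columns grow to the right and rows downward; lengths in m; the calibration is good to about 2 mm. A picture is of the moment at which its call begins. There is no depth.
- finish_job(): hands the job in, once; it reports no verdict.
The state is a dict: "clock": time; "joint_positions": joint angles; "qvel": joint speeds; "joint_efforts": joint torques, N m; "ee_pos": TCP position; "ee_rot": TCP orientation; "contact_force": force on the tool from outside, world axes, zero at the start; "ft_torque": the same for the moment, N m; "opening": opening from 0.0 (shut) to 1.0 (fully open).
Only numpy, scipy, OpenCV 4.12 (cv2) and the standard library are available. Lean on these libraries where they do the work, as an engineer would, in place of code of your own. Each camera call takes 0.05 s, during which the arm holds its last target.

### The job

Open the grinder's guard cover: take the wooden dop stick from its rest, push it through the small hole in the machine's rear wall to press the hidden spring catch back until the cover pops up, and do it gently, because the catch bends if it is driven hard against its stop. Then lay the stick back on its rest and swing the cover up to its stop by its handle, leaving the bottle, brush and stone blanks alone.

Things in the scene. Friction and masses are not known exactly. Their poses are not given: they have to be found in the camera images.
- stick_mid (a point): middle of the dop stick, a plain wooden dowel 14 mm in diameter and 200 mm long with round (half-ball) ends, 30 g. The x axis runs along the stick; both ends are alike. It lies level in its rest.
- stick_end_a (a point): the very end of the stick on its +x side, 100 mm from its middle
- stick_end_b (a point): the very end of the stick on its -x side, 100 mm from its middle
- rest_mid (a point): where the stick's middle belongs in its rest: 50 mm above the bench, x along the lying stick, z up. The rest is fixed: a dark wooden base 150 x 60 x 8 mm with two V supports 12 mm thick, each 55 mm from the middle along x; the V mouths are 34 mm wide, their top 57 mm above the bench. Between them the stick can be gripped from above.
- stick: the same stick as a body (origin at its middle)
- machine: the grinder (fixed): a green cast box 150 mm (x) by 180 mm (y), 115 mm high; origin on the bench under the middle of the box, z up, x towards its rear wall (the side away from the robot). A motor lies along its -y side, y -94 to -230 mm, up to 127 mm high; a water pipe stands out to y 117 mm. Press no part of it (wall, catch, cover) with the stick over 20 N.
- hole (a point): centre of the round release hole in the rear wall, at the wall's outer face, 70 mm above the bench and 75 mm from the machine's origin; axes as the machine's, x straight out of the hole, so the stick goes in along -x. The hole is 18 mm in diameter and goes through the 8 mm wall to the spring catch.
- cover (a joint): angle of the guard cover in rad: 0 shut, 1.25 at its stop. It opens up and towards the robot. When the catch lets go, a spring plunger lifts it to about 0.17 within half a second (hold the catch back meanwhile) and there it stays. Further up it is stiff (2 to 5 N at the handle, more if swung fast) and stays where it is left.
- cover_handle (a point): middle of the handle's bar on top of the cover: a round steel bar 12 mm thick, 100 mm long, parallel to the hinge, 40 mm off the cover's top face; from the hinge line 118 mm along the cover and 48 mm square to it. Axes of the cover: x away from the hinge, z out of its top face.
- bottle: bystander: clear plastic bottle 64 mm across, 150 mm high; origin at its base
- blank_a: bystander: sawn pale stone blank 42 x 36 x 26 mm; origin at its underside
- blank_b: bystander: sawn pale stone blank 32 x 30 x 30 mm; origin at its underside
- brush: bystander: brush with a wooden handle lying on the bench
- catch_way (a point): a fixed point on the hole's axis, 21 mm in from the wall's outer face. The flat pad of the catch (17 mm across) stands within 12 mm of it, nearer or deeper: a screw sets it, differently each time, so feel for it. It gives along -x at about 4 N and needs 4 to 8 N; 6 mm of travel free the cover, at 9.5 mm it meets its stop. Over 20 N bends it. Let go, it springs back.
- cover_hinge (a point): middle of the cover's hinge line, which runs along the machine's y at x -68 mm, 115 mm above the bench, at the side nearest the robot. The cover is a plate reaching 151 mm from it, 8 mm thick (20 mm in its raised middle).

How it is judged:
On the way, in this order (a step that is already met when the one before it is completed fails the run):
1. one end of the stick has been passed through the hole in the rear wall (8 mm in) (((x of stick_end_a in the frame of hole between -0.06 and -0.008 m and y of stick_end_a in the frame of hole between -0.009 and 0.009 m and z of stick_end_a in the frame of hole between -0.009 and 0.009 m) or (x of stick_end_b in the frame of hole between -0.06 and -0.008 m and y of stick_end_b in the frame of hole between -0.009 and 0.009 m and z of stick_end_b in the frame of hole between -0.009 and 0.009 m))), for 0.05 s.
2. the catch has let go and the cover has popped up (more than 0.12 rad) (value of joint cover above 0.12 rad), for 0.2 s.
At the end, for the whole second after the job is handed in: The cover stands open at its stop or nearly so (more than 1.05 rad, at rest), and the stick lies still in both V supports of its rest, its middle within 30 mm along and 6 mm across and in height of its place (value of joint cover above 1.05 rad and velocity of joint cover between -0.05 and 0.05 rad/s and x of stick_mid in the frame of rest_mid between -0.03 and 0.03 m and y of stick_mid in the frame of rest_mid between -0.006 and 0.006 m and z of stick_mid in the frame of rest_mid between -0.006 and 0.006 m and angle between the x axis of stick_mid and the x axis of rest_mid, either way round below 0.1 rad and linear speed of stick below 0.02 m/s); the robot touches nothing.
It fails at once if the stick pressed the machine (wall, cover or catch) with more than 20 N (contact force between stick and machine above 20 N).
It fails at once if a bystander was moved more than 30 mm (distance of any of bottle, blank_a, blank_b, brush from where it was at the start of the episode above 0.03 m).
It fails at once if the bottle was knocked over (angle between bottle's own z axis and vertical above 0.5 rad).
It also fails if it takes over 70 s, if anything falls off the work surface, if the arm or the gripper's body presses on something with over 40 N, if the wrist force passes 120 N, or if a joint passes its speed limit or range.

## Working session

There is one attempt and no reset: what is moved stays moved. The work goes in short steps, Python scripts to look and compute and a tool call to move; the robot and the scene stay as the last step left them, time stands still between calls to the robot, and variables do not carry over. Pictures are saved under pics/ and viewed, and the job is handed in when it is done.

Besides the shell and the picture viewer there is one more tool, called after "Call:" by a JSON object that holds its "api" and its "payload", one argument or row to a line. step_arm: Moves the arm, as the interface text tells. Its arguments: {"type":"object","properties":{"increments":{"type":"string"},"grip_force":{"type":"number"}},"required":["increments"]}

```bash
mkdir -p pics; python3 - <<'E'
from plant import *
import cv2,numpy as np
for n in("side","top"):
    c=capture(n);cv2.imwrite(f"pics/{n}0.png",c["color"]);np.savez(f"{n}.npz",**c)
    print(n,c["K"].round(1).tolist(),(-c["R"].T@c["t"]).round(3),c["R"].round(3).tolist())
print(get_obs())
E
```

```text
side [[407.3, 0.0, 322.9], [0.0, 407.3, 204.9], [0.0, 0.0, 1.0]] [ 0.255 -0.927  0.943] [[0.953, -0.301, 0.008], [-0.181, -0.596, -0.782], [0.241, 0.744, -0.623]]
top [[390.9, 0.0, 322.7], [0.0, 390.9, 197.0], [0.0, 0.0, 1.0]] [0.442 0.03  1.082] [[0.02, -1.0, -0.009], [-0.994, -0.019, -0.11], [0.109, 0.012, -0.994]]
{'clock': 0.1, 'joint_positions': array([-1.17160607,  0.33279011, -0.06470673,  1.46084621,  0.02159215,
        1.34991725, -0.08853119]), 'qvel': array([-0.00059662, -0.00188391,  0.00022258, -0.00307113, -0.00017445,
        0.00054034,  0.00040807]), 'joint_efforts': array([ 1.76573129e-03, -6.24545646e+01,  2.48061446e-02, -3.90713453e+01,
       -6.13173307e-02,  3.65165086e-02,  9.28495842e-05]), 'ee_pos': array([0.25572633, 0.56990688, 0.22185042]), 'ee_rot': array([-6.57612129e-01, -3.07177138e+00,  1.95859690e-03]), 'contact_force': array([ 0.33291204,  0.92931958, -0.41903492]), 'ft_torque': array([0.02246029, 0.0185324 , 0.04218428]), 'opening': 1.0005639495905874}
```

View pics/side0.png

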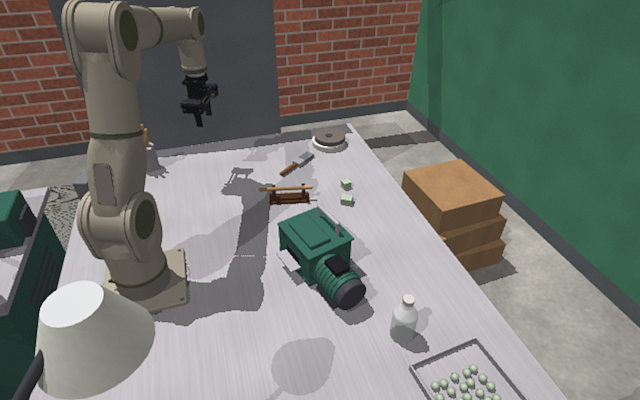

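View pics/top0.png

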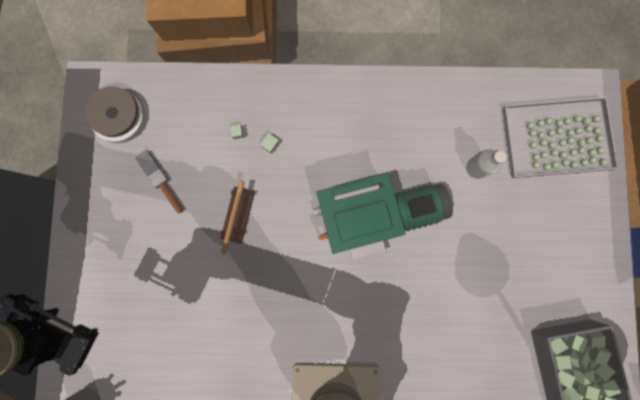

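The side view shows the stick in its rest near (288,188), the green machine at (315,235), the blanks at (347,190) and the bottle at (405,318). In the top view the stick is at (234,212), the machine at (362,213), the handle at (357,192), and the motor to the right. I'll zoom in on these.

```bash
python3 - <<'E'
import cv2
a=cv2.imread("pics/top0.png");b=cv2.imread("pics/side0.png")
cv2.imwrite("pics/topm.png",cv2.resize(a[160:270,300:460],None,fx=5,fy=5,interpolation=cv2.INTER_CUBIC))
cv2.imwrite("pics/topr.png",cv2.resize(a[110:260,130:290],None,fx=4,fy=4,interpolation=cv2.INTER_CUBIC))
cv2.imwrite("pics/sidez.png",cv2.resize(b[140:315,240:400],None,fx=3.4,fy=3.4,interpolation=cv2.INTER_CUBIC))
E
```

```text
(no output)
```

View pics/topm.png

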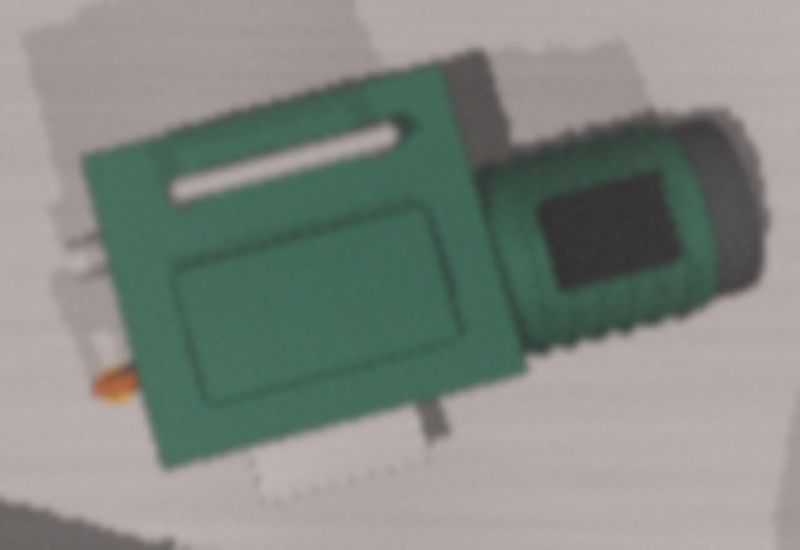

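View pics/topr.png

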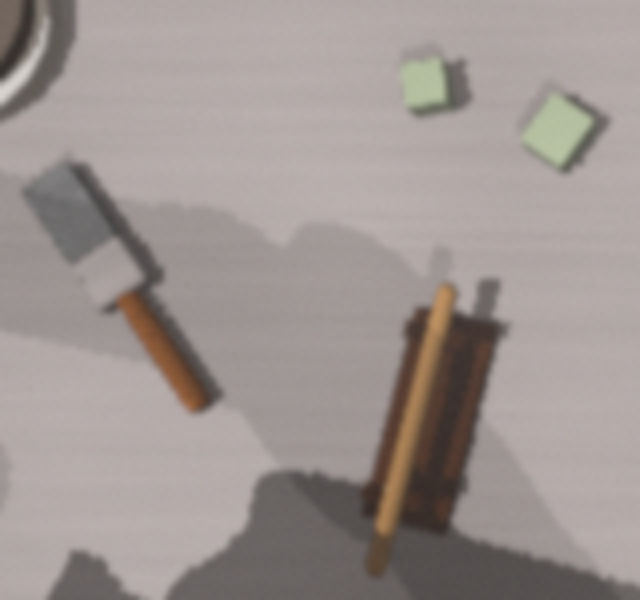

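View pics/sidez.png

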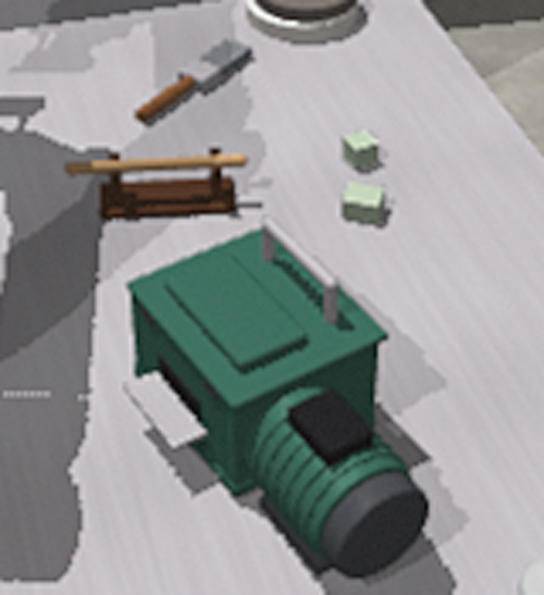

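```bash
cat > h.py <<'E'
import numpy as np,cv2
def cam(n):
    d=np.load(f"{n}.npz");return d
def ray(c,p):
    d=c["R"].T@np.linalg.solve(c["K"],[p[0],p[1],1.]);return -c["R"].T@c["t"],d/np.linalg.norm(d)
def onz(c,p,z):
    o,d=ray(c,p);return o+d*(z-o[2])/d[2]
def tri(c1,p1,c2,p2):
    o1,d1=ray(c1,p1);o2,d2=ray(c2,p2)
    s=np.linalg.lstsq(np.c_[d1,-d2],o2-o1,rcond=None)[0]
    a=o1+s[0]*d1;b=o2+s[1]*d2;return (a+b)/2,np.linalg.norm(a-b)*1e3
def px(c,X):
    q=c["K"]@(c["R"]@X+c["t"]);return q[:2]/q[2]
E
python3 - <<'E'
from h import *
T,S=cam("top"),cam("side")
h=cv2.cvtColor(T["color"],cv2.COLOR_BGR2HSV)
# stick
def mask(x0,x1,y0,y1,lo,hi,H=h):
    m=np.zeros(H.shape[:2],np.uint8);m[y0:y1,x0:x1]=cv2.inRange(H,lo,hi)[y0:y1,x0:x1];return m
print("stick hsv",h[217,233],h[250,225],h[185,240],"dark",h[215,245], "handle",h[192,357],"green",h[220,362])
pts=dict(hA=((334.4,199),(318.8,205.3)),hB=((379,186.6),(338.5,223.8)),hinge_py=((332.6,253.4),(278.2,223.8)),hinge_my=((405,234),(308.5,258.5)),rear_my=((388,173),(353.2,238.5)),s1=((241.3,182),(312,186.8)),s2=((224.3,253.3),(260,189.4)))
for k,(a,b) in pts.items(): 
    X,e=tri(T,a,S,b); print(k,X.round(4),round(e,1),"onz",onz(T,a,{'h':.163 if k[1] in'AB' else .123,'r':.123,'s':.052}[k[0]]).round(4))
print("rear_py",onz(T,(317,191.4),.123).round(4))
E
```

```text
stick hsv [ 15 121 148] [15 95 89] [ 15 125 188] dark [  9 100  79] handle [  5  16 175] green [ 78  96 106]
hA [0.5428 0.0124 0.159 ] 6.1 onz [0.5393 0.0131 0.163 ]
hB [ 0.5722 -0.0923  0.1635] 2.8 onz [ 0.5709 -0.092   0.163 ]
hinge_py [0.413  0.0139 0.1155] 5.3 onz [0.4106 0.0146 0.123 ]
hinge_my [ 0.4618 -0.1615  0.122 ] 1.6 onz [ 0.461  -0.1611  0.123 ]
rear_my [ 0.6114 -0.12    0.1196] 0.3 onz [ 0.6109 -0.1195  0.123 ]
s1 [0.5944 0.2612 0.0459] 3.1 onz [0.592  0.2601 0.052 ]
s2 [0.4046 0.2969 0.0495] 3.8 onz [0.4028 0.2966 0.052 ]
rear_py [0.5617 0.0557 0.123 ]
```

```bash
python3 - <<'E'
from h import *
T,S=cam("top"),cam("side")
def run(c,n,boxes):
    H=cv2.cvtColor(c["color"],cv2.COLOR_BGR2HSV)
    for k,(x0,x1,y0,y1,lo,hi) in boxes.items():
        m=np.zeros(H.shape[:2],np.uint8);m[y0:y1,x0:x1]=cv2.inRange(H,lo,hi)[y0:y1,x0:x1]
        cs,_=cv2.findContours(m,cv2.RETR_EXTERNAL,cv2.CHAIN_APPROX_NONE);q=max(cs,key=cv2.contourArea)
        r=cv2.minAreaRect(q);print(n,k,[np.round(v,1) for v in r],cv2.boxPoints(r).round(1).tolist(),cv2.contourArea(q))
        cv2.imwrite(f"pics/m_{n}_{k}.png",cv2.resize(m[y0:y1,x0:x1],None,fx=4,fy=4,interpolation=0))
run(T,"top",dict(stick=(210,262,172,262,(12,70,70),(24,255,255)),handle=(328,386,180,206,(0,0,140),(180,50,255))))
run(S,"side",dict(stick=(255,318,180,196,(10,60,70),(24,255,255)),blanks=(335,360,175,210,(30,25,100),(75,120,255)),brush=(275,320,150,180,(5,100,50),(20,255,255))))
# cover: line fits of green edge
H=cv2.cvtColor(T["color"],cv2.COLOR_BGR2HSV)
g=cv2.inRange(H,(65,60,40),(95,255,255))
def onc(P0,P1,z=.123):
    # subpixel edges: search across line P0-P1 for S-channel step
    P0=np.array(P0,float);P1=np.array(P1,float);u=(P1-P0)/np.linalg.norm(P1-P0);nrm=np.array([-u[1],u[0]])
    out=[]
    for f in np.linspace(.06,.94,50):
        c=P0+f*(P1-P0);s=np.arange(-3,3.01,.25);q=c+s[:,None]*nrm
        v=cv2.remap(H[...,1],q[:,0].astype(np.float32)[None],q[:,1].astype(np.float32)[None],cv2.INTER_LINEAR)[0].astype(float)
        gr=np.abs(np.gradient(cv2.GaussianBlur(v[None],(5,1),0)[0]));out.append(onz(T,c+s[gr.argmax()]*nrm,z)[:2])
    l=cv2.fitLine(np.array(out,np.float32),cv2.DIST_HUBER,0,1e-4,1e-4).ravel();return l
a,b,c_,d=(332.6,253.4),(405,234),(388,173),(317,191.4)
L={n:onc(*e) for n,e in dict(hinge=(a,b),my=(b,c_),rear=(c_,d),py=(d,a)).items()}
for n,l in L.items(): print(n,l.round(4),"ang",round(float(np.arctan2(l[1],l[0])),4))
def X(l,m):
    s=np.linalg.solve(np.c_[l[:2],-m[:2]],m[2:]-l[2:]);return l[2:]+s[0]*l[:2]
for p,q in (("hinge","py"),("hinge","my"),("rear","my"),("rear","py")): print(p,q,X(L[p],L[q]).round(4))
E
```

```text
top stick [array([232.1, 216.9]), array([ 6.9, 74.5]), np.float64(15.1)] [[219.10000610351562, 251.89999389648438], [238.5, 180.10000610351562], [245.1999969482422, 181.89999389648438], [225.8000030517578, 253.6999969482422]] 380.5
top handle [array([356.5, 192.1]), array([ 3.5, 44.6]), np.float64(75.3)] [[334.5, 196.10000610351562], [377.70001220703125, 184.6999969482422], [378.5, 188.10000610351562], [335.3999938964844, 199.39999389648438]] 110.0
side stick [array([285. , 187.6]), array([ 4. , 52.1]), np.float64(88.0)] [[258.8999938964844, 186.5], [311.0, 184.6999969482422], [311.1000061035156, 188.6999969482422], [259.1000061035156, 190.60000610351562]] 121.5
side blanks [array([346.3, 199.1]), array([11.2,  9.8]), np.float64(8.1)] [[340.1000061035156, 203.1999969482422], [341.5, 193.5], [352.6000061035156, 195.10000610351562], [351.20001220703125, 204.6999969482422]] 81.5
side brush [array([288.4, 168.6]), array([ 3.8, 18.8]), np.float64(53.1)] [[279.79998779296875, 172.6999969482422], [294.79998779296875, 161.39999389648438], [297.1000061035156, 164.39999389648438], [282.0, 175.6999969482422]] 53.5
hinge [ 0.2736 -0.9618  0.4432 -0.0953] ang -1.2936
my [ 0.9624  0.2717  0.5425 -0.1386] ang 0.2751
rear [ 0.2812 -0.9596  0.5898 -0.0383] ang -1.2857
py [0.9618 0.2739 0.4854 0.0358] ang 0.2774
hinge py [0.4119 0.0149]
hinge my [ 0.462  -0.1613]
rear my [ 0.6133 -0.1186]
rear py [0.5617 0.0575]
```

```bash
python3 - <<'E'
from h import *
T,S=cam("top"),cam("side")
yaw=.277;ux=np.array([np.cos(yaw),np.sin(yaw)]);uy=np.array([-ux[1],ux[0]])
print("origin from handle",(onz(T,(356.5,192.1),.167)[:2]-.050*ux).round(4))
c=np.array([[.4119,.0149],[.462,-.1613],[.6133,-.1186],[.5617,.0575]])
print("corners: rear ->",(c[2:].mean(0)-.083*ux).round(4))
f=np.array([onz(T,px(T,np.r_[q,.123]),.115)[:2] for q in c[:2]]).mean(0)
print("hinge .115 -75 ->",(f+.075*ux).round(4), " -68@123->",(c[:2].mean(0)+.068*ux).round(4))
for k,z in ((('s1'),.053),):
  e1=onz(T,((238.5+245.2)/2,181),z);e2=onz(T,((219.1+225.8)/2,252.8),z)
  print("stick top",e1.round(4),e2.round(4),((e1+e2)/2).round(4),np.linalg.norm(e1-e2),np.arctan2(*(e1-e2)[1::-1]))
print(tri(T,(241.85,181),S,(311,186.7)),tri(T,(222.5,252.8),S,(259,188.5)))
# check side reprojection
O=(.5045,-.0535)
def P(x,y,z): return np.r_[np.array(O)+x*ux+y*uy,z]
for n,q in dict(hA=(50,50,167),hB=(50,-50,167),rear_my=(83,-90,123),hinge_my=(-68,-90,123),hinge_py=(-68,90,123)).items():
    X=P(*[v/1e3 for v in q]);print(n,px(T,X).round(1),px(S,X).round(1))
E
```

```text
origin from handle [ 0.5081 -0.0523]
corners: rear -> [ 0.5077 -0.0532]
hinge .115 -75 -> [ 0.509  -0.0536]  -68@123-> [ 0.5024 -0.0546]
stick top [0.5946 0.2585 0.053 ] [0.4041 0.3013 0.053 ] [0.4993 0.2799 0.053 ] 0.1952537760060781 -0.22082196006606025
(array([0.59361723, 0.25997931, 0.04788247]), np.float64(3.4900833647968095)) (array([0.40388671, 0.3019143 , 0.05022915]), np.float64(0.17641166068475544))
hA [336.5 199. ] [317.  204.4]
hB [377.5 188.3] [335.7 222.4]
rear_my [387.1 173.8] [352.2 237.2]
hinge_my [404.  232.9] [308.6 257.4]
hinge_py [332.7 251.8] [277.6 221.8]
```

```bash
python3 - <<'E'
from h import *
T,S=cam("top"),cam("side")
H=cv2.cvtColor(T["color"],cv2.COLOR_BGR2HSV)
m=np.zeros(H.shape[:2],np.uint8);m[172:262,210:262]=cv2.inRange(H,(12,80,70),(24,255,255))[172:262,210:262]
# per-row centroid in rows
P=[]
for y in range(178,258):
    xs=np.where(m[y])[0]
    if len(xs)>=3: P.append((xs.mean(),y,len(xs)))
P=np.array(P);print(P[::8])
q=P[:,:2]
W=np.array([onz(T,p,.053)[:2] for p in q],np.float32)
l=cv2.fitLine(W,cv2.DIST_HUBER,0,1e-4,1e-4).ravel();print(l,np.arctan2(l[1],l[0]))
print("mid",W[0],W[-1],(W[0]+W[-1])/2)
cv2.imwrite("pics/mst.png",cv2.resize(m[172:262,210:262],None,fx=6,fy=6,interpolation=0))
E
```

```text
[[241.  182.    3. ]
 [239.  190.    7. ]
 [237.5 198.    6. ]
 [235.  206.    7. ]
 [233.  214.    7. ]
 [230.5 222.    6. ]
 [229.  230.    7. ]
 [226.5 238.    8. ]
 [224.5 246.    4. ]]
[ 0.97846454 -0.20641486  0.49056885  0.2816561 ] -0.20790951
mid [0.5918526  0.26068696] [0.40619922 0.29864547] [0.4990259  0.27966622]
```

View pics/mst.png

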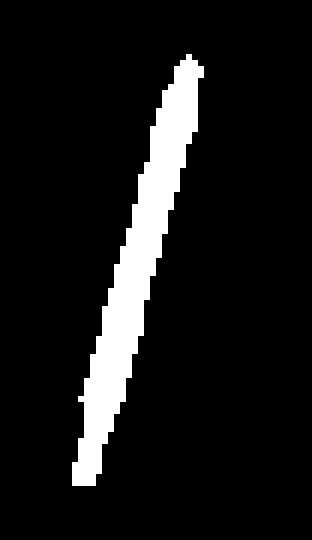

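Call:
{"api": "step_arm", "payload": {
  "increments": "0 0 0.214 258 -293 -80 60;0 0 0.214 258 -293 -80 60;0 0 0.214 258 -293 -80 60;0 0 0.214 258 -293 -80 60;0 0 0.214 258 -293 -80 60;0 0 0.214 258 -293 -80 60;0 0 0.214 258 -293 -80 60;0 0 0.214 258 -293 -80 60;0 0 0.214 258 -293 -80 60;0 0 0.214 258 -293 -80 60",
  "grip_force": 40
}}

```text
clock: 1.1
ee_pos: [0.514, 0.2756, 0.1412]
ee_rot: [-0.33, -3.123, 0.003]
contact_force: [-0.1, 0.9, 0.5]
opening: 0.688
```

Call:
{"api": "step_arm", "payload": {
  "increments": "0 0 0.003 0 1 -50 60;0 0 0.003 0 1 -90 60;0 0 0.003 0 1 -110 60;0 0 0.003 0 1 -110 60;0 0 0.003 0 1 -110 60"
}}

```text
clock: 1.6
ee_pos: [0.5137, 0.278, 0.032]
ee_rot: [-0.323, -3.124, 0.002]
contact_force: [-0.3, 0.1, -0.3]
opening: 0.689
```

```bash
cat > snap.py <<'E'
import sys
from plant import *
import cv2,numpy as np
tag,n,x0,x1,y0,y1,f=sys.argv[1],sys.argv[2],*map(float,sys.argv[3:8])
c=capture(n);np.savez(f"{tag}.npz",**c)
cv2.imwrite(f"pics/{tag}.png",cv2.resize(c["color"][int(y0):int(y1),int(x0):int(x1)],None,fx=f,fy=f,interpolation=cv2.INTER_CUBIC))
o=get_obs();print(o["clock"],o["ee_pos"].round(4),o["ee_rot"].round(4),o["contact_force"].round(2),o["joint_positions"].round(2))
E
python3 snap.py s1 side 220 380 120 260 5
```

```text
1.65 [0.5144 0.278  0.0328] [ 3.2340e-01  3.1245e+00 -9.0000e-04] [0.77 0.32 0.61] [-0.66  0.42  0.11  1.77 -0.05  0.95  0.83]
```

View pics/s1.png

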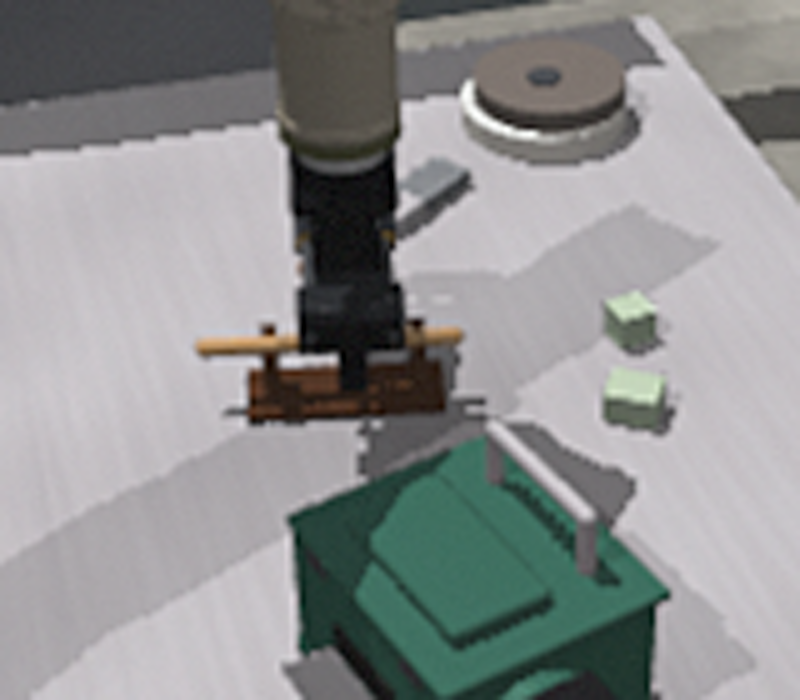

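The fingers straddle the stick at (350,340), between the supports at (268) and (418). Next I close the gripper.

Call:
{"api": "step_arm", "payload": {
  "increments": "0 0 0 0 0 0 10;0 0 0 0 0 0 5;0 0 0 0 0 0 5;0 0 0 0 0 0 5;0 0 0 0 0 0 5;0 0 0 0 0 0 5",
  "grip_force": 40
}}

```text
clock: 2.25
ee_pos: [0.5144, 0.2779, 0.0328]
ee_rot: [0.324, 3.125, -0.001]
contact_force: [-1.6, -0.1, -0.0]
opening: 0.229
```

Call:
{"api": "step_arm", "payload": {
  "increments": "0 0 0 0 0 0 5;0 0 0 0 0 0 5;0 0 0 0 0 0 5;0 0 0 0 0 0 5"
}}

```text
clock: 2.65
ee_pos: [0.5144, 0.278, 0.0327]
ee_rot: [0.324, 3.125, -0.001]
contact_force: [0.2, -0.5, -0.0]
opening: 0.148
```

Call:
{"api": "step_arm", "payload": {
  "increments": "0 0 0 0 0 20 5;0 0 0 0 0 60 5;0 0 0 0 0 100 5;0 0 0 0 0 150 5;0 0 0.2 0 0 170 5;0 0 0.485 0 0 170 5;0 0 0.485 0 0 170 5;0 0 0.485 0 0 170 5;0 0 0.485 0 0 170 5"
}}

```text
clock: 3.55
ee_pos: [0.5144, 0.2778, 0.2027]
ee_rot: [-0.437, 3.111, -0.001]
contact_force: [-0.1, -0.6, -0.0]
opening: 0.147
```

```bash
python3 snap.py s2 side 220 380 100 240 5; python3 snap.py t2 top 180 300 160 270 6; python3 - <<'E'
from h import *
T=cam("top")
for n,p,z in(("blank_a",(269,143),.026),("blank_b",(237,130),.03),("bottle",(487,162),.03),("pipe",(322,237),.1)): print(n,onz(T,p,z).round(3))
E
```

```text
3.6 [0.5144 0.2778 0.2026] [-4.3410e-01  3.1112e+00 -1.0000e-03] [ 0.52 -0.28 -0.21] [-0.63  0.25  0.07  1.61 -0.02  1.28  1.29]
3.65 [0.5144 0.2778 0.2026] [-4.3360e-01  3.1113e+00 -1.2000e-03] [-0.05 -0.77 -0.83] [-0.63  0.25  0.07  1.61 -0.02  1.28  1.29]
blank_a [0.706 0.194 0.026]
blank_b [0.74  0.283 0.03 ]
bottle [ 0.662 -0.403  0.03 ]
pipe [0.45  0.041 0.1  ]
```

View pics/s2.png

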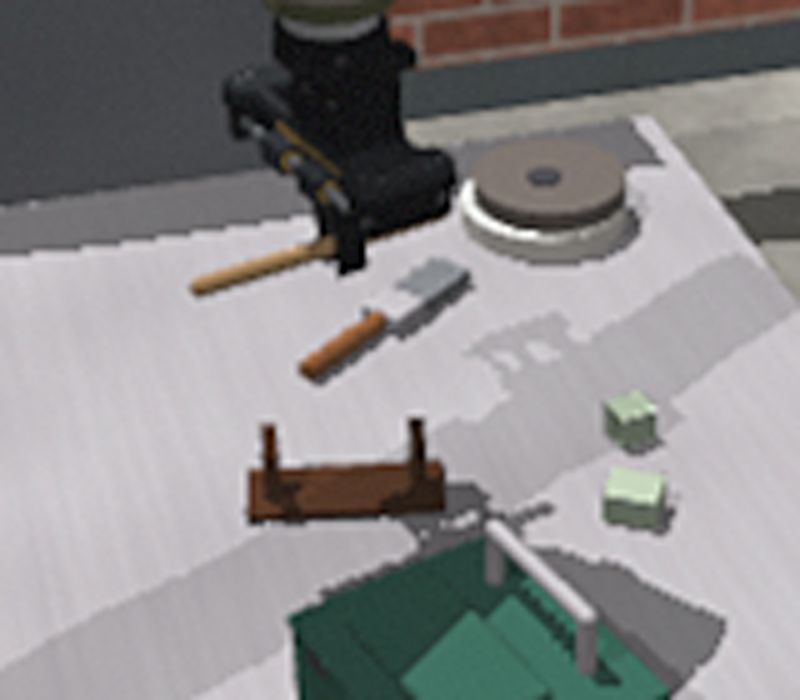

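View pics/t2.png

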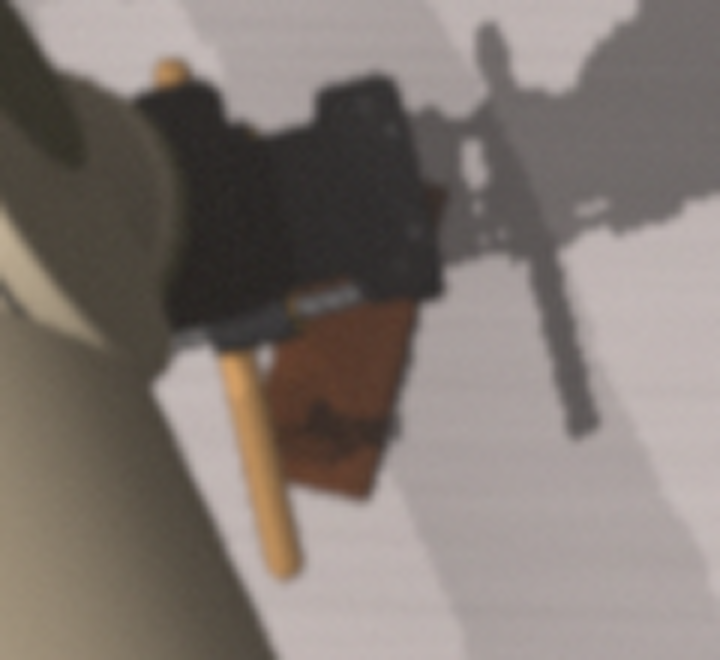

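```bash
python3 - <<'E'
from h import *
T,S=cam("top"),cam("side")
z=.222
far=onz(T,(208.7,169.9),z); near=onz(T,(227.6,256.2),z)
tc=np.array([.5144,.2778])
d=(far-near)[:2];print(far,near,np.linalg.norm(d),np.arctan2(d[1],d[0]))
n=d/np.linalg.norm(d);u=np.array([np.cos(.277),np.sin(.277)]);v=np.array([-u[1],u[0]])
print("near rel tcp along/perp",(near[:2]-tc)@u,(near[:2]-tc)@v,"far",(far[:2]-tc)@u,(far[:2]-tc)@v)
print(tri(T,(227.6,256.2),S,(258.3,157.8)))
E
```

```text
[0.59331293 0.29640546 0.222     ] [0.40323651 0.2451609  0.222     ] 0.19686302150630464 0.26333874378635375
near rel tcp along/perp -0.11585181369505505 -0.0009948810869398654 far 0.08099283783184251 -0.003684193609877869
(array([0.40447295, 0.24627522, 0.21630013]), np.float64(3.041602581839763))
```

Call:
{"api": "step_arm", "payload": {
  "increments": "0 0 0 207 -268 0 5;0 0 0 207 -268 0 5;0 0 0 207 -268 0 5;0 0 0 207 -268 0 5;0 0 0 207 -268 0 5;0 0 0 207 -268 0 5;0 0 0 207 -268 0 5;0 0 0 207 -268 0 5;0 0 0 207 -268 -30 5;0 0 0 207 -268 -60 5"
}}

```text
clock: 4.65
ee_pos: [0.7219, 0.0102, 0.1425]
ee_rot: [-0.431, 3.11, -0.001]
contact_force: [0.6, 1.0, -1.6]
opening: 0.149
```

Call:
{"api": "step_arm", "payload": {
  "increments": "0 0 0 0 0 -40 5;0 0 0 0 0 -70 5;0 0 0 0 0 -80 5;0 0 0 0 0 -80 5;0 0 0 0 0 -80 5"
}}

```text
clock: 5.15
ee_pos: [0.7229, 0.0104, 0.0643]
ee_rot: [-0.431, 3.108, -0.001]
contact_force: [-0.1, -0.8, 0.5]
opening: 0.146
```

```bash
python3 snap.py s3 side 260 420 130 270 5; python3 snap.py t3 top 290 430 110 260 5
```

```text
5.2 [0.7232 0.0103 0.0649] [-4.3070e-01  3.1066e+00 -1.1000e-03] [0.05 0.05 0.16] [-0.21  0.66  0.2   1.35 -0.14  1.15  1.85]
5.25 [0.7232 0.0102 0.0649] [-4.3070e-01  3.1065e+00 -1.1000e-03] [-0.38 -0.15 -0.83] [-0.21  0.66  0.2   1.35 -0.14  1.15  1.85]
```

View pics/s3.png

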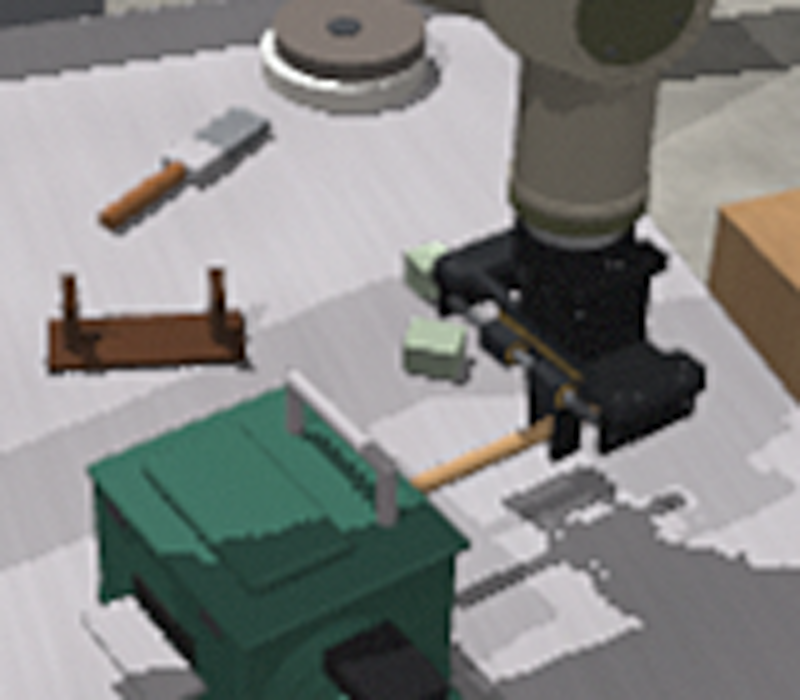

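View pics/t3.png

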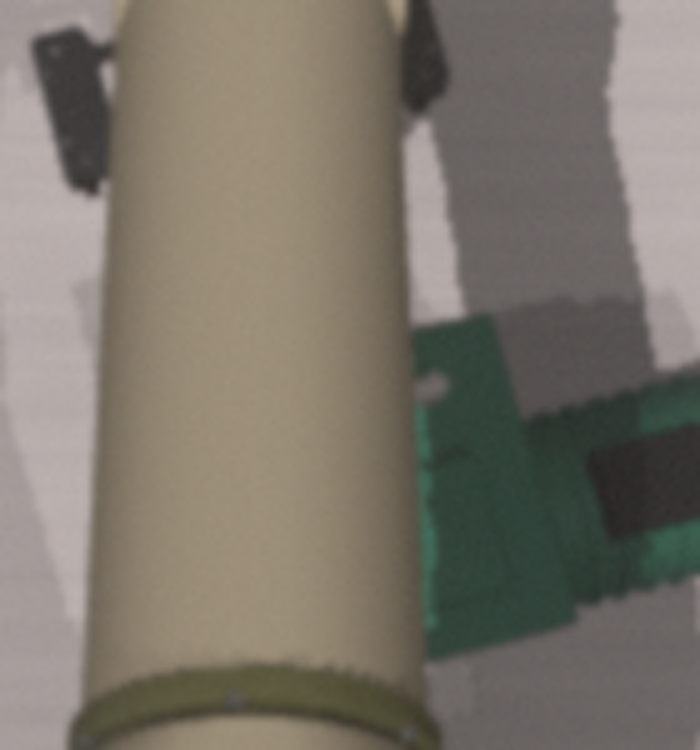

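```bash
python3 - <<'E'
from h import *
S=cam("s3");T=cam("t3")
H=cv2.cvtColor(S["color"],cv2.COLOR_BGR2HSV)
m=np.zeros(H.shape[:2],np.uint8);m[212:232,340:372]=cv2.inRange(H,(10,70,90),(24,255,255))[212:232,340:372]
P=[]
for x in range(345,368):
    ys=np.where(m[:,x])[0]
    if len(ys)>=2:P.append((x,ys.mean(),len(ys)))
P=np.array(P);print(P[::4])
u=np.array([np.cos(.277),np.sin(.277)]);v=np.array([-u[1],u[0]])
tc=np.array([.7232,.0102])
for dv in(-.002,0,.002):
  a=px(S,np.r_[tc-.09*u+dv*v,.0822]);b=px(S,np.r_[tc-.03*u+dv*v,.0822])
  f=lambda x:a[1]+(b[1]-a[1])*(x-a[0])/(b[0]-a[0])
  print(dv,a.round(1),b.round(1),"resid meas-pred rows",(P[:,1]-f(P[:,0])).mean().round(2),(P[:,1]-f(P[:,0])).std().round(2))
O=np.array([.508,-.053])
meas=dict(hA=(318.8,205.3),hB=(338.5,223.8),rear_my=(353.2,238.5),hinge_my=(308.5,258.5),hinge_py=(278.2,223.8))
for n,q in dict(hA=(50,50,167),hB=(50,-50,167),rear_my=(83,-90,123),hinge_my=(-68,-90,123),hinge_py=(-68,90,123)).items():
    q=np.array(q)/1e3;X=np.r_[O+q[0]*u+q[1]*v,q[2]];print(n,px(S,X).round(1),(meas[n]-px(S,X)).round(1))
E
```

```text
[[345.  225.5   4. ]
 [349.  224.5   4. ]
 [353.  222.5   4. ]
 [357.  220.5   4. ]
 [361.  218.5   4. ]
 [365.  217.5   4. ]]
-0.002 [348.6 224.1] [363.4 217.6] resid meas-pred rows 0.24 0.31
0 [348.2 223.8] [363.  217.2] resid meas-pred rows 0.75 0.31
0.002 [347.8 223.4] [362.6 216.9] resid meas-pred rows 1.25 0.31
hA [318.1 204.1] [0.7 1.2]
hB [336.7 222.1] [1.8 1.7]
rear_my [353.3 236.9] [-0.1  1.6]
hinge_my [309.8 257. ] [-1.3  1.5]
hinge_py [278.7 221.5] [-0.5  2.3]
```

```bash
python3 - <<'E'
from h import *
S=cam("side");u=np.array([np.cos(.277),np.sin(.277)]);v=np.array([-u[1],u[0]]);O=np.array([.508,-.053])
G=cv2.GaussianBlur(S["color"],(3,3),0).astype(np.float32)
def edge(A,B,lo,hi,z=.123):
    out=[]
    for f in np.linspace(lo,hi,40):
        w=O+(A+f*(B-A))@np.array([u,v]); c=px(S,np.r_[w,z]); t=px(S,np.r_[O+(A+(f+.01)*(B-A))@np.array([u,v]),z])-c
        t/=np.linalg.norm(t);n=np.array([-t[1],t[0]]);s=np.arange(-5,5.01,.25);q=(c+s[:,None]*n).astype(np.float32)
        val=cv2.remap(G,q[None,:,0],q[None,:,1],cv2.INTER_LINEAR)[0]
        g=np.linalg.norm(np.gradient(val,axis=0),axis=1);p=c+s[g.argmax()]*n
        X=onz(S,p,z)[:2]-O;out.append((X@u,X@v))
    return np.array(out)
A=np.array
for n,(a,b,lo,hi,k) in dict(my=(A([-.068,-.09]),A([.083,-.09]),.05,.4,1),my2=(A([-.068,-.09]),A([.083,-.09]),.6,.97,1),py=(A([-.068,.09]),A([.083,.09]),.05,.9,1),rear=(A([.083,-.09]),A([.083,.09]),.05,.4,0),hinge=(A([-.068,-.09]),A([-.068,.09]),.05,.95,0)).items():
    e=edge(a,b,lo,hi);print(n,"median",np.median(e[:,k]).round(4),"iqr",(np.percentile(e[:,k],[25,75])*1e3).round(1))
# handle lower/upper edges
e=edge(A([.05,-.045]),A([.05,.045]),.1,.9,.163);print("handle x edge",np.percentile(e[:,0]*1e3,[10,50,90]))
E
```

```text
my median -0.1055 iqr [-108.   -95.4]
my2 median -0.0956 iqr [-98.  -95.4]
py median 0.0889 iqr [88.8 90. ]
rear median 0.083 iqr [82.1 83. ]
hinge median -0.0772 iqr [-77.9 -76.9]
handle x edge [45.49914983 46.36790147 47.28669679]
```

Call:
{"api": "step_arm", "payload": {
  "increments": "0 0.005 0 0 0 -12 5;0 0.005 0 0 0 -12 5;0 0.005 0 -10 -3 -12 5;0 0.005 0 -19 -5.5 -12 5;0 0.005 0 -19 -5.5 -12 5;0 0.005 0 -19 -5.5 -12 5"
}}

```text
clock: 5.85
ee_pos: [0.7043, 0.0048, 0.0532]
ee_rot: [-0.431, 3.111, 0.0]
contact_force: [0.2, -0.5, -0.9]
opening: 0.147
```

```bash
cat > st.py <<'E'
from plant import *
import numpy as np
o=get_obs();u=np.array([.9619,.2735]);v=np.array([-.2735,.9619])
d=o["ee_pos"][:2]-[.508,-.053];f=o["contact_force"]
print("t %.2f along %.1f perp %.1f z %.1f mm | F along %.1f perp %.1f z %.1f | rot"%(o["clock"],d@u*1e3,d@v*1e3,o["ee_pos"][2]*1e3,f[:2]@u,f[:2]@v,f[2]),o["ee_rot"].round(4),np.linalg.norm(o["ee_rot"]).round(4),"T",o["ft_torque"].round(2))
E
python3 st.py
```

```text
t 5.85 along 204.6 perp 1.9 z 53.2 mm | F along 0.1 perp -0.5 z -0.9 | rot [-4.312e-01  3.111e+00  1.000e-04] 3.1407 T [ 0.06 -0.03  0.04]
```

Call:
{"api": "step_arm", "payload": {
  "increments": "0 0 0 -5 -1.4 -0.5 5;0 0 0 -9.6 -2.7 -0.5 5;0 0 0 -9.6 -2.7 -0.5 5"
}}

```text
clock: 6.15
ee_pos: [0.6942, 0.0017, 0.0527]
ee_rot: [-0.431, 3.111, -0.0]
contact_force: [-0.2, -0.4, -0.6]
opening: 0.15
```

```bash
python3 st.py
```

```text
t 6.15 along 194.1 perp 1.7 z 52.7 mm | F along -0.3 perp -0.3 z -0.6 | rot [-4.3070e-01  3.1114e+00 -1.0000e-04] 3.1411 T [0.07 0.08 0.04]
```

Call:
{"api": "step_arm", "payload": {
  "increments": "0 0 0 -1 -0.3 0 5;0 0 0 -2 -0.6 0 5;0 0 0 -2.9 -0.8 0 5;0 0 0 -2.9 -0.8 0 5"
}}

```text
clock: 6.55
ee_pos: [0.6913, 0.0009, 0.0527]
ee_rot: [-0.431, 3.111, -0.0]
contact_force: [0.2, 0.9, -0.6]
opening: 0.145
```

```bash
python3 st.py
```

```text
t 6.55 along 191.0 perp 1.7 z 52.7 mm | F along 0.4 perp 0.8 z -0.6 | rot [-4.3060e-01  3.1114e+00 -1.0000e-04] 3.1411 T [-0.01  0.02 -0.02]
```

Call:
{"api": "step_arm", "payload": {
  "increments": "0 0 0 -1 -0.3 0 5;0 0 0 -2 -0.6 0 5;0 0 0 -2.9 -0.8 0 5;0 0 0 -2.9 -0.8 0 5"
}}

```text
clock: 6.95
ee_pos: [0.6882, 0.0, 0.0527]
ee_rot: [-0.431, 3.112, -0.0]
contact_force: [0.3, 0.4, 0.5]
opening: 0.145
```

```bash
python3 st.py
```

```text
t 6.95 along 187.9 perp 1.7 z 52.7 mm | F along 0.4 perp 0.3 z 0.5 | rot [-4.3050e-01  3.1115e+00 -1.0000e-04] 3.1412 T [ 0.02  0.02 -0.08]
```

Call:
{"api": "step_arm", "payload": {
  "increments": "0 0 0 -1 -0.3 0 5;0 0 0 -2 -0.6 0 5;0 0 0 -2.9 -0.8 0 5;0 0 0 -2.9 -0.8 0 5"
}}

```text
clock: 7.35
ee_pos: [0.6852, -0.0008, 0.0528]
ee_rot: [-0.43, 3.112, -0.0]
contact_force: [0.5, 0.7, -0.4]
opening: 0.146
```

```bash
python3 st.py
```

```text
t 7.35 along 184.8 perp 1.7 z 52.8 mm | F along 0.7 perp 0.5 z -0.4 | rot [-4.3040e-01  3.1115e+00 -1.0000e-04] 3.1412 T [ 0.08 -0.   -0.01]
```

Call:
{"api": "step_arm", "payload": {
  "increments": "0 0 0 -1 -0.3 0 5;0 0 0 -2 -0.6 0 5;0 0 0 -2.9 -0.8 0 5;0 0 0 -2.9 -0.8 0 5"
}}

```text
clock: 7.75
ee_pos: [0.6822, -0.0017, 0.0528]
ee_rot: [-0.43, 3.112, -0.0]
contact_force: [-0.5, -0.7, -0.4]
opening: 0.146
```

```bash
python3 st.py
```

```text
t 7.75 along 181.6 perp 1.7 z 52.8 mm | F along -0.6 perp -0.5 z -0.4 | rot [-4.3030e-01  3.1116e+00 -1.0000e-04] 3.1412 T [0.07 0.02 0.01]
```

Call:
{"api": "step_arm", "payload": {
  "increments": "0 0 0 -1 -0.3 0 5;0 0 0 -2 -0.6 0 5;0 0 0 -2.9 -0.8 0 5;0 0 0 -2.9 -0.8 0 5"
}}

```text
clock: 8.15
ee_pos: [0.6792, -0.0026, 0.0528]
ee_rot: [-0.43, 3.112, -0.0]
contact_force: [0.7, -0.1, -0.2]
opening: 0.148
```

```bash
python3 st.py
```

```text
t 8.15 along 178.5 perp 1.6 z 52.8 mm | F along 0.6 perp -0.3 z -0.2 | rot [-4.3020e-01  3.1117e+00 -1.0000e-04] 3.1413 T [0.07 0.06 0.01]
```

Call:
{"api": "step_arm", "payload": {
  "increments": "0 0 0 -1 -0.3 0 5;0 0 0 -2 -0.6 0 5;0 0 0 -2.9 -0.8 0 5;0 0 0 -2.9 -0.8 0 5"
}}

```text
clock: 8.55
ee_pos: [0.6762, -0.0034, 0.0528]
ee_rot: [-0.43, 3.112, -0.0]
contact_force: [0.4, 0.1, -0.0]
opening: 0.148
```

```bash
python3 st.py
```

```text
t 8.55 along 175.3 perp 1.7 z 52.8 mm | F along 0.4 perp -0.1 z -0.0 | rot [-4.3000e-01  3.1118e+00 -1.0000e-04] 3.1413 T [0.06 0.02 0.02]
```

Call:
{"api": "step_arm", "payload": {
  "increments": "0 0 0 -1 -0.3 0 5;0 0 0 -2 -0.6 0 5;0 0 0 -2.9 -0.8 0 5;0 0 0 -2.9 -0.8 0 5"
}}

```text
clock: 8.95
ee_pos: [0.6738, -0.0041, 0.0531]
ee_rot: [-0.43, 3.11, -0.0]
contact_force: [3.4, -0.4, -0.1]
opening: 0.148
```

```bash
python3 st.py
```

```text
t 8.95 along 172.9 perp 1.7 z 53.1 mm | F along 3.1 perp -1.3 z -0.1 | rot [-4.3020e-01  3.1104e+00 -1.0000e-04] 3.14 T [ 0.2  -0.48  0.01]
```

Call:
{"api": "step_arm", "payload": {
  "increments": "0 0 0 -1 -0.3 0 5;0 0 0 -2 -0.6 0 5;0 0 0 -2.9 -0.8 0 5;0 0 0 -2.9 -0.8 0 5"
}}

```text
clock: 9.35
ee_pos: [0.672, -0.0044, 0.0538]
ee_rot: [-0.43, 3.108, 0.0]
contact_force: [5.7, 0.7, -1.1]
opening: 0.148
```

```bash
python3 st.py
```

```text
t 9.35 along 171.1 perp 1.9 z 53.8 mm | F along 5.7 perp -0.9 z -1.1 | rot [-4.3040e-01  3.1075e+00  1.0000e-04] 3.1372 T [ 0.33 -1.29 -0.01]
```

Call:
{"api": "step_arm", "payload": {
  "increments": "0 0.002 0 -1 -0.3 -0.5 5;0 0.004 0 -2 -0.6 -1 5;0 0.004 0 -2.9 -0.8 -1 5;0 0.004 0 -2.9 -0.8 -1 5"
}}

```text
clock: 9.75
ee_pos: [0.6704, -0.0047, 0.0535]
ee_rot: [-0.431, 3.108, 0.001]
contact_force: [5.8, 1.2, -1.4]
opening: 0.146
```

```bash
python3 st.py
```

```text
t 9.75 along 169.4 perp 2.1 z 53.5 mm | F along 5.9 perp -0.5 z -1.4 | rot [-4.3120e-01  3.1084e+00  1.1000e-03] 3.1382 T [ 0.39 -1.33  0.04]
```

Call:
{"api": "step_arm", "payload": {
  "increments": "0 0.002 0 -1 -0.3 -0.5 5;0 0.004 0 -2 -0.8 -1 5;0 0.004 0 -3 -1.1 -1 5;0 0.004 0 -3 -1.1 -1 5"
}}

```text
clock: 10.15
ee_pos: [0.6686, -0.0052, 0.0532]
ee_rot: [-0.432, 3.109, 0.002]
contact_force: [6.0, 2.1, 0.6]
opening: 0.145
```

```bash
python3 st.py
```

```text
t 10.15 along 167.6 perp 2.0 z 53.2 mm | F along 6.3 perp 0.3 z 0.6 | rot [-4.3190e-01  3.1092e+00  2.4000e-03] 3.1391 T [ 0.44 -1.29  0.01]
```

Call:
{"api": "step_arm", "payload": {
  "increments": "0 0.002 0 -1 -0.3 -0.5 5;0 0.003 0 -2 -0.7 -0.6 5;0 0.003 0 -2.6 -0.8 -0.6 5;0 0.003 0 -2.6 -0.8 -0.6 5"
}}

```text
clock: 10.55
ee_pos: [0.6668, -0.0057, 0.0531]
ee_rot: [-0.433, 3.11, 0.003]
contact_force: [4.4, 1.0, -0.2]
opening: 0.143
```

```bash
python3 st.py; python3 snap.py s4 side 260 420 130 270 5
```

```text
t 10.55 along 165.7 perp 2.1 z 53.1 mm | F along 4.5 perp -0.3 z -0.2 | rot [-4.3260e-01  3.1102e+00  3.1000e-03] 3.1402 T [ 0.36 -0.99  0.01]
10.6 [ 0.6668 -0.0057  0.0531] [-4.3250e-01  3.1103e+00  3.1000e-03] [ 4.83  1.54 -0.73] [-0.21  0.56  0.2   1.53 -0.12  1.07  1.87]
```

View pics/s4.png

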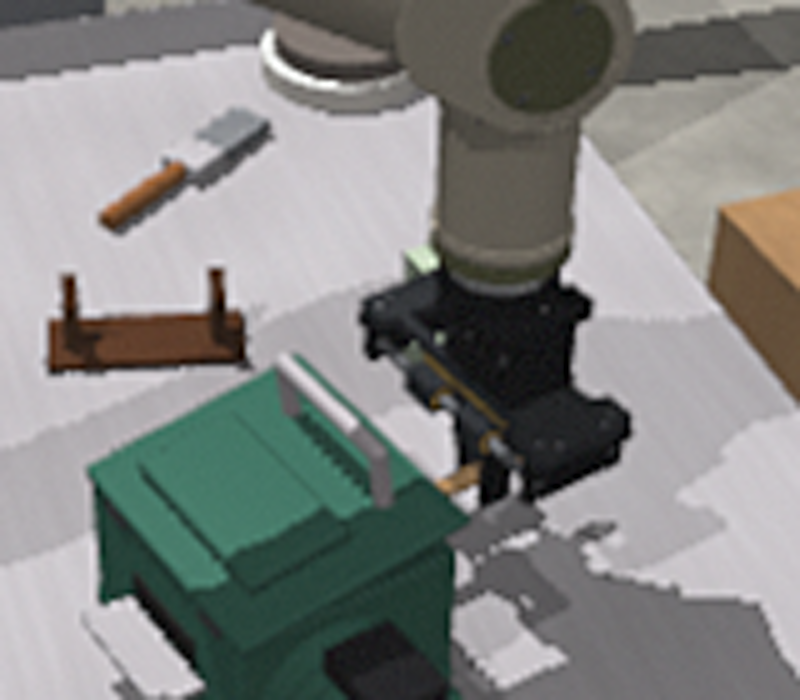

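The cover has started to lift: the handle's left end went from (290,378) to (285,360). I'll hold the catch back.

Call:
{"api": "step_arm", "payload": {
  "increments": "0 0.002 0 -1.2 -0.3 -0.4 5;0 0.002 0 -1.2 -0.3 -0.4 5;0 0.002 0 -1.2 -0.3 -0.4 5;0 0.002 0 -1.2 -0.3 -0.4 5;0 0.002 0 -1.2 -0.3 -0.4 5;0 0.002 0 -1.2 -0.3 -0.4 5;0 0.002 0 -1.2 -0.3 -0.4 5"
}}

```text
clock: 11.3
ee_pos: [0.6663, -0.0057, 0.0531]
ee_rot: [-0.433, 3.111, 0.004]
contact_force: [4.9, 0.6, -0.4]
opening: 0.15
```

```bash
python3 st.py; python3 snap.py s5 side 260 420 130 270 5
```

```text
t 11.30 along 165.2 perp 2.2 z 53.1 mm | F along 4.9 perp -0.8 z -0.4 | rot [-0.433   3.1106  0.0036] 3.1405 T [ 0.31 -1.07  0.04]
11.35 [ 0.6663 -0.0057  0.0531] [-0.433   3.1106  0.0037] [ 4.09  1.56 -0.64] [-0.21  0.56  0.2   1.53 -0.12  1.07  1.87]
```

View pics/s5.png

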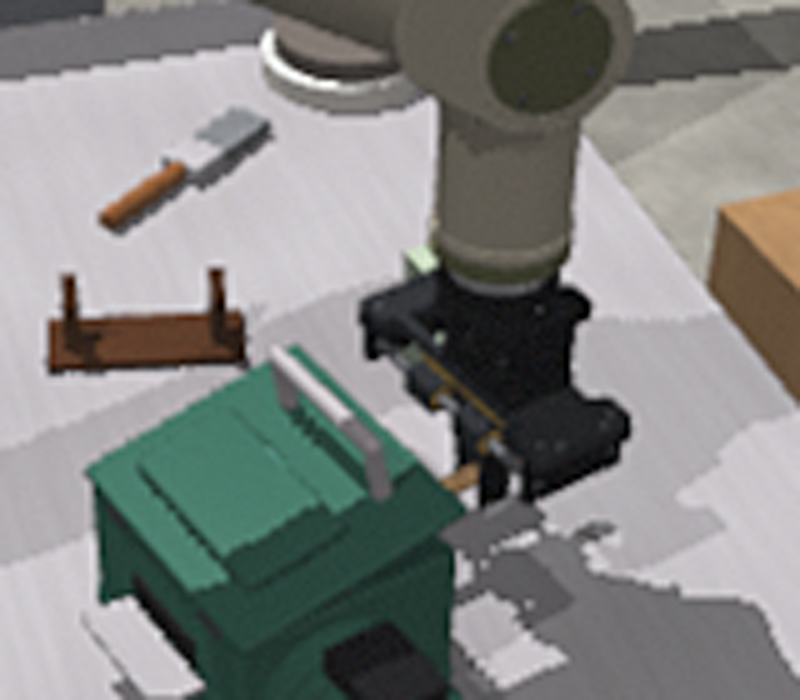

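```bash
cat > hd.py <<'E'
from h import *
u=np.array([.9619,.2735]);v=np.array([-.2735,.9619]);O=np.array([.508,-.053])+.0018*v
def hpt(th,y=0):
    r=np.hypot(.118,.048);a=np.arctan2(.048,.118)+th
    return np.r_[O+(-.068+r*np.cos(a))*u+y*v,.115+r*np.sin(a)]
if __name__=="__main__":
    S=cam("side")
    for th in(0,.05,.1,.17): print(th,hpt(th).round(4),((px(S,hpt(th,.05))-[260,130])*5).round(),((px(S,hpt(th,-.05))-[260,130])*5).round())
E
python3 hd.py
```

```text
0 [ 0.5556 -0.0376  0.163 ] [289. 374.] [382. 464.]
0.05 [ 0.5532 -0.0383  0.1688] [285. 368.] [378. 458.]
0.1 [ 0.5504 -0.0391  0.1745] [281. 362.] [375. 452.]
0.17 [ 0.5462 -0.0403  0.1823] [275. 355.] [369. 445.]
```

Call:
{"api": "step_arm", "payload": {
  "increments": "0 0 0 5 1.4 0 5;0 0 0 12 3.4 0 5;0 0 0 20 5.7 0 5;0 0 0 28 8 0 5;0 0 0 36 10.2 0 5;0 0 0 44 12.5 0 5;0 0 0 53 15 0 5;0 0 0 53 15 0 5"
}}

```text
clock: 12.15
ee_pos: [0.7202, 0.0099, 0.0528]
ee_rot: [-0.434, 3.11, 0.004]
contact_force: [-0.3, -0.1, -0.5]
opening: 0.149
```

```bash
python3 st.py; python3 snap.py s6 side 260 420 130 270 5
```

```text
t 12.15 along 221.4 perp 2.5 z 52.8 mm | F along -0.3 perp -0.1 z -0.5 | rot [-0.4339  3.1102  0.0039] 3.1403 T [ 0.08  0.02 -0.02]
12.2 [0.7196 0.0095 0.0528] [-0.4335  3.1107  0.0036] [-0.21 -0.36  0.07] [-0.21  0.66  0.2   1.36 -0.14  1.13  1.86]
```

View pics/s6.png

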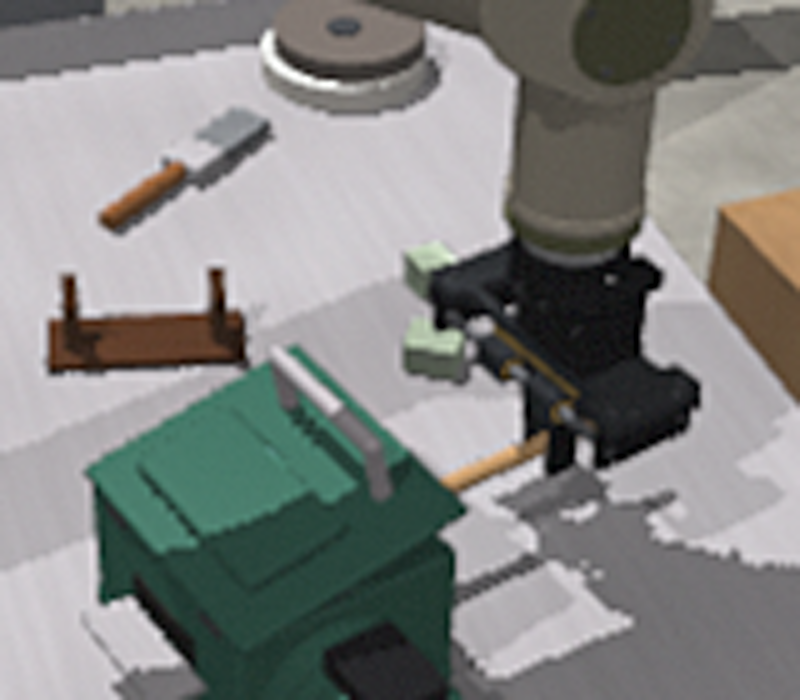

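Call:
{"api": "step_arm", "payload": {
  "increments": "0 0 0 5 0 50 5;0 0 0 5 0 100 5;0 0 0 0 0 150 5;0 0 0 -40 50 170 5;0 0 0 -80 100 170 5;0 0 -0.1 -120 150 170 5;0 0 -0.2 -160 200 170 5;0 0 -0.3 -190 240 170 5;0 0 -0.4 -205 268 170 5;0 0 -0.489 -205.5 268.5 170 5"
}}

```text
clock: 13.2
ee_pos: [0.5119, 0.2802, 0.2232]
ee_rot: [0.336, 3.122, 0.004]
contact_force: [1.1, 0.3, -1.0]
opening: 0.146
```

```bash
python3 st.py
```

```text
t 13.20 along 94.8 perp 319.4 z 223.2 mm | F along 1.1 perp 0.0 z -1.0 | rot [0.3362 3.1223 0.0044] 3.1403 T [ 0.07 -0.01 -0.07]
```

Call:
{"api": "step_arm", "payload": {
  "increments": "0 0 0.008 2.5 -2.2 -45 5;0 0 0.008 2.5 -2.2 -90 5;0 0 0.008 2.5 -2.2 -135 5;0 0 0.008 2.5 -2.2 -150 5;0 0 0.008 2.5 -2.2 -150 5"
}}

```text
clock: 13.7
ee_pos: [0.5132, 0.2771, 0.0717]
ee_rot: [-0.324, -3.123, -0.0]
contact_force: [0.6, 0.5, -0.2]
opening: 0.149
```

```bash
python3 st.py;python3 snap.py s7 side 220 380 120 260 5; python3 snap.py t7 top 180 300 160 270 6
```

```text
t 13.70 along 95.3 perp 316.1 z 71.7 mm | F along 0.7 perp 0.3 z -0.2 | rot [-3.2400e-01 -3.1232e+00 -4.0000e-04] 3.14 T [0.02 0.06 0.02]
13.75 [0.5146 0.2779 0.0739] [0.3242 3.1237 0.004 ] [ 1.14 -0.29  0.09] [-0.69  0.37  0.14  1.75 -0.06  1.03  0.84]
13.8 [0.5155 0.2784 0.0752] [0.324  3.1218 0.0067] [ 1.12 -0.87 -0.08] [-0.69  0.37  0.14  1.75 -0.06  1.03  0.84]
```

View pics/s7.png

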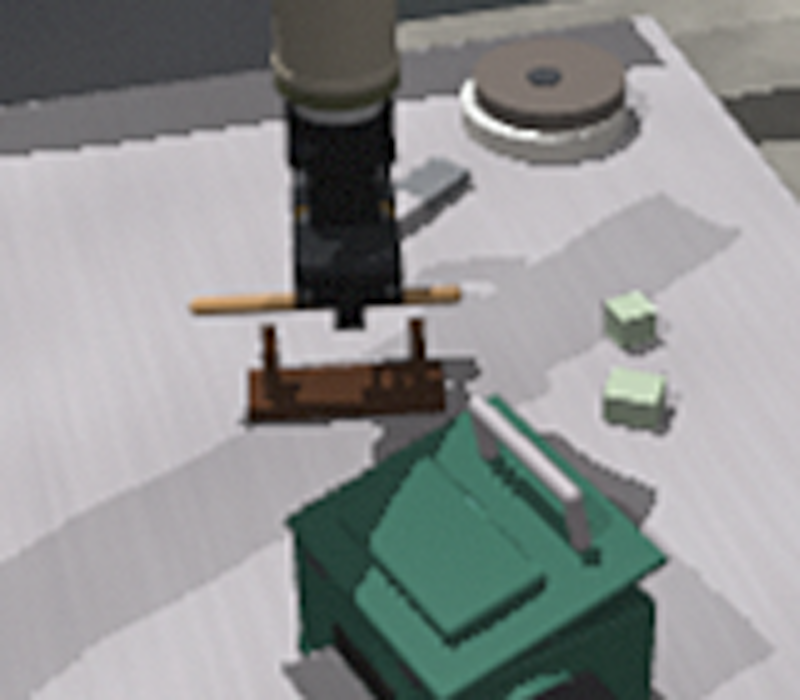

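View pics/t7.png

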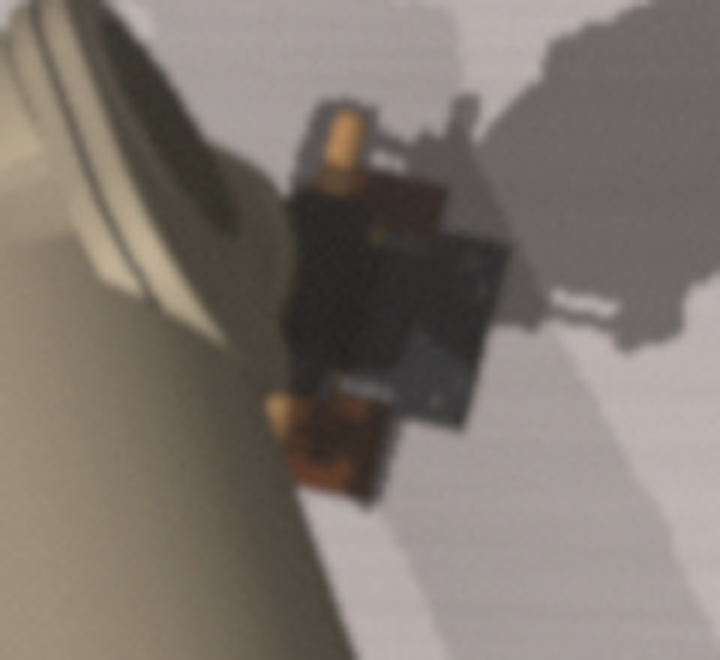

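Call:
{"api": "step_arm", "payload": {
  "increments": "0 0 0 -1 -0.4 -15 5;0 0 0 -1 -0.4 -30 5;0 0 0 -1 -0.4 -38 5;0 0 0 -1 -0.4 -41.5 5;0 0 0 -1 -0.4 -41.5 5;0 0 0 -1 -0.4 -41.5 5"
}}

```text
clock: 14.4
ee_pos: [0.5146, 0.2781, 0.0338]
ee_rot: [0.324, 3.122, 0.007]
contact_force: [-0.2, 0.7, -0.5]
opening: 0.148
```

```bash
python3 st.py;python3 snap.py s8 side 220 380 120 260 5
```

```text
t 14.40 along 96.9 perp 316.6 z 33.8 mm | F along 0.0 perp 0.7 z -0.5 | rot [0.3239 3.1216 0.0067] 3.1383 T [-0.01  0.02  0.04]
14.45 [0.5147 0.278  0.0339] [0.3241 3.1214 0.0067] [-0.06  0.1  -0.61] [-0.68  0.42  0.13  1.78 -0.07  0.95  0.84]
```

View pics/s8.png

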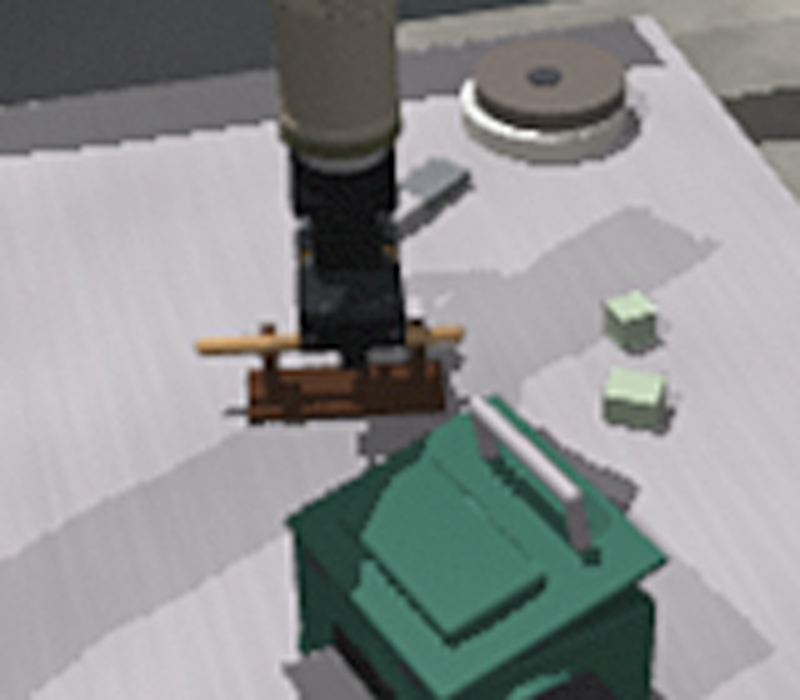

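Call:
{"api": "step_arm", "payload": {
  "increments": "0 0 0 0 0 -0.7 5;0 0 0 0 0 -0.7 14;0 0 0 0 0 -0.7 18;0 0 0 0 0 -0.7 30;0 0 0 0 0 -0.7 40;0 0 0 0 0 -0.7 50;0 0 0 0 0 -0.7 50;0 0 0 0 0 -0.7 50"
}}

```text
clock: 15.25
ee_pos: [0.5147, 0.278, 0.0332]
ee_rot: [0.324, 3.121, 0.007]
contact_force: [-0.4, -0.4, 0.0]
opening: 0.537
```

Call:
{"api": "step_arm", "payload": {
  "increments": "0 0 0 0 0 20 50;0 0 0 0 0 60 50;0 0 0 0 0 110 50;0 0 0 0 0 160 50;0 0 0 0 0 210 50;0 0 0 0 0 235 50;0 0 0 0 50 235 50;0 0 0 0 50 235 50"
}}

```text
clock: 16.05
ee_pos: [0.5126, 0.3345, 0.2685]
ee_rot: [0.313, 3.123, 0.013]
contact_force: [-0.7, 1.0, -1.8]
opening: 0.574
```

```bash
python3 st.py;python3 snap.py s9 side 220 380 120 260 5; python3 snap.py t9 top 200 440 140 280 3.3
```

```text
t 16.05 along 110.4 perp 371.5 z 268.5 mm | F along -0.4 perp 1.2 z -1.8 | rot [0.3135 3.1233 0.0125] 3.139 T [ 0.08  0.08 -0.03]
16.1 [0.5133 0.3315 0.2679] [0.3165 3.1232 0.0083] [ 0.65 -0.35  0.15] [-0.75  0.27  0.13  1.44 -0.04  1.42  0.75]
16.15 [0.5141 0.3292 0.2677] [0.3206 3.1224 0.0062] [-0.09 -0.43 -0.47] [-0.75  0.27  0.13  1.45 -0.04  1.42  0.75]
```

View pics/s9.png

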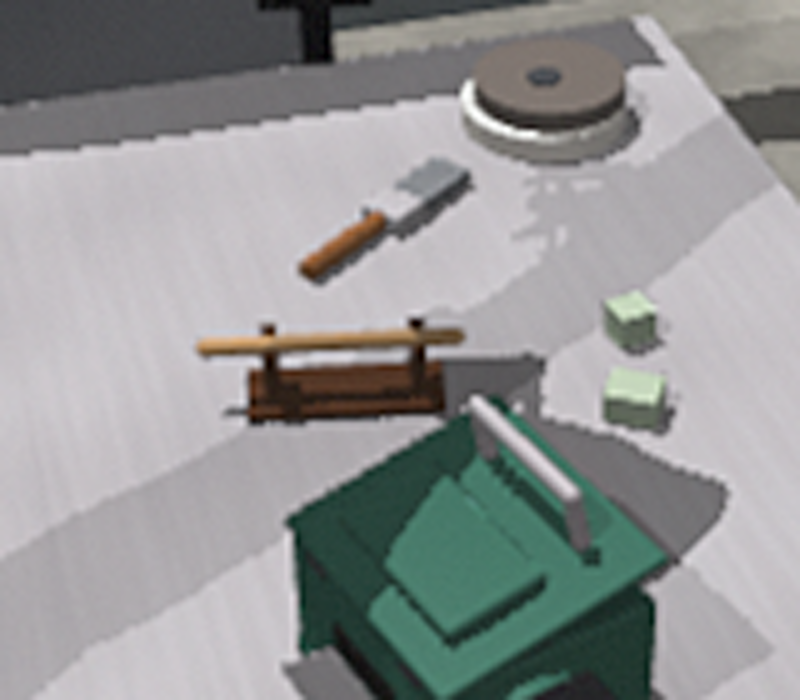

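View pics/t9.png

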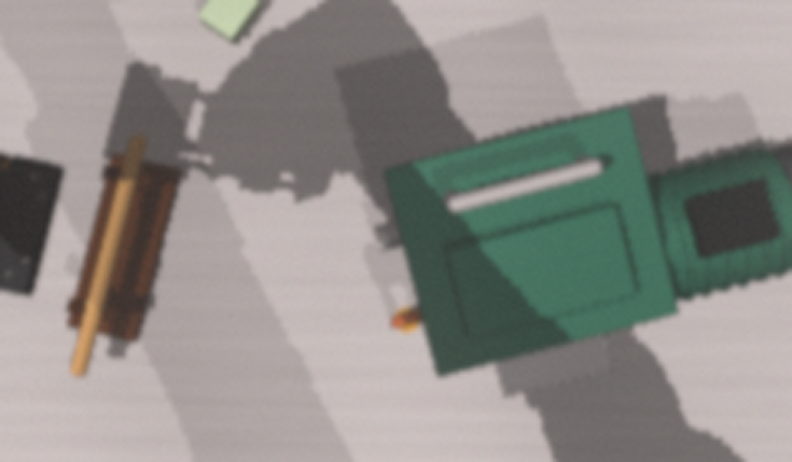

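```bash
python3 - <<'E'
from hd import *
S=cam("s9");T=cam("t9")
a=tri(T,(336.1,201.6),S,(314.8,200.3));b=tri(T,(382.9,189.7),S,(334.9,218.3));print(a,b,(a[0]+b[0])/2,np.arctan2(*(a[0]-b[0])[1::-1])-np.pi/2)
H=cv2.cvtColor(T["color"],cv2.COLOR_BGR2HSV)
x0,x1,y0,y1=330,388,183,208
m=np.zeros(H.shape[:2],np.uint8);m[y0:y1,x0:x1]=cv2.inRange(H,(0,0,120),(180,50,255))[y0:y1,x0:x1]
q=max(cv2.findContours(m,0,1)[0],key=cv2.contourArea);print(cv2.minAreaRect(q),onz(T,cv2.minAreaRect(q)[0],.186))
for th in(.1,.17,.2,.25):print(th,hpt(th).round(4),px(T,hpt(th)).round(1),px(S,hpt(th)).round(1))
E
```

```text
(array([0.53169976, 0.00936892, 0.18368413]), np.float64(1.0243349252029317)) (array([ 0.55994469, -0.09720124,  0.19179085]), np.float64(0.24600878845347215)) [ 0.54582222 -0.04391616  0.18773749] 0.25907931932848816
((358.7557373046875, 196.063720703125), (5.553282737731934, 47.539466857910156), 75.3791275024414) [ 0.54476909 -0.04247126  0.186     ]
0.1 [ 0.5504 -0.0391  0.1745] [356.9 194.2] [325.3 211.2]
0.17 [ 0.5462 -0.0403  0.1823] [357.7 195.6] [324.1 209.7]
0.2 [ 0.5442 -0.0408  0.1855] [358.  196.3] [323.6 209.1]
0.25 [ 0.5407 -0.0418  0.1907] [358.6 197.6] [322.5 208.1]
```

Call:
{"api": "step_arm", "payload": {
  "increments": "0 0 -0.14 4 -45 0 50;0 0 -0.28 8 -90 0 50;0 0 -0.42 12 -135 0 50;0 0 -0.56 16 -180 0 50;0 0 -0.7 20 -225 0 50;0 0 -0.84 24 -270 0 50;0 0 -0.98 28 -315 0 50;0 0 -1.09 31 -360 -10 50;0 0 -1.09 31.5 -370.5 -20 50;0 0 -1.09 31.5 -370.5 -20 50"
}}

```text
clock: 17.15
ee_pos: [0.5444, -0.0443, 0.2464]
ee_rot: [1.898, 2.5, 0.0]
contact_force: [0.8, 0.1, 0.3]
opening: 0.576
```

```bash
python3 st.py; python3 snap.py s10 side 240 400 100 240 5
```

```text
t 17.15 along 37.4 perp -1.6 z 246.4 mm | F along 0.8 perp -0.1 z 0.3 | rot [1.8981e+00 2.4996e+00 2.0000e-04] 3.1386 T [-0.01  0.08 -0.02]
17.2 [ 0.5449 -0.0418  0.2471] [1.8937e+00 2.5027e+00 1.8000e-03] [ 0.49 -0.17  0.34] [-0.42  0.14  0.46  1.66 -0.06  1.35  0.32]
```

View pics/s10.png

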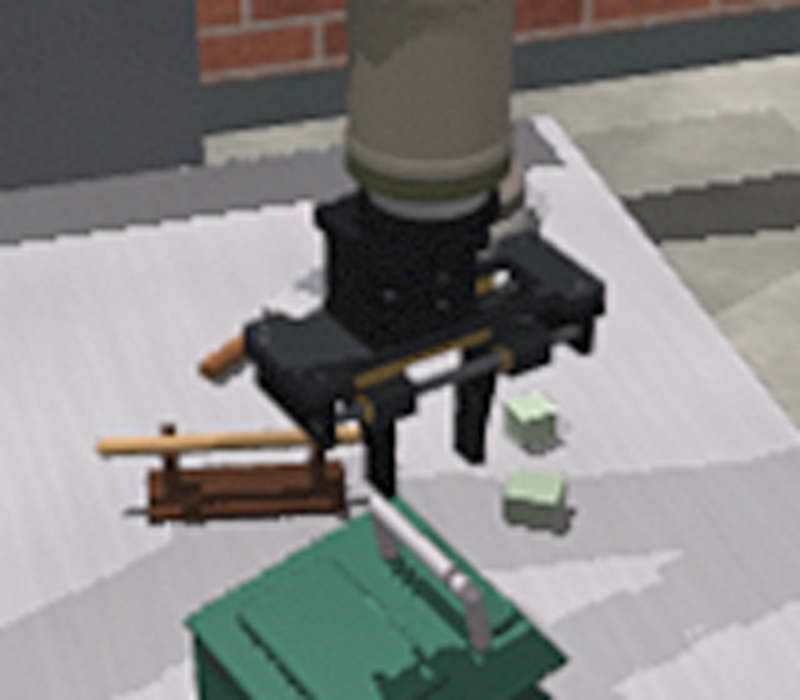

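Call:
{"api": "step_arm", "payload": {
  "increments": "0 0 0 0.5 0.3 -20 50;0 0 0 0.5 0.3 -40 50;0 0 0 0.5 0.3 -60 50;0 0 0 0.5 0.3 -75 50;0 0 0 0.5 0.3 -82 50;0 0 0 0.5 0.3 -82 50"
}}

```text
clock: 17.8
ee_pos: [0.5451, -0.0401, 0.1647]
ee_rot: [1.891, 2.506, 0.001]
contact_force: [-0.2, -0.4, 0.5]
opening: 0.572
```

```bash
python3 st.py; python3 snap.py s11 side 240 400 100 240 5
```

```text
t 17.80 along 39.2 perp 2.2 z 164.7 mm | F along -0.3 perp -0.3 z 0.5 | rot [1.8915e+00 2.5059e+00 1.0000e-03] 3.1396 T [-0.05  0.03 -0.01]
17.85 [ 0.5455 -0.0405  0.1655] [1.8917e+00 2.5046e+00 2.1000e-03] [ 0.79 -0.11 -0.35] [-0.41  0.2   0.46  1.77 -0.1   1.19  0.35]
```

View pics/s11.png

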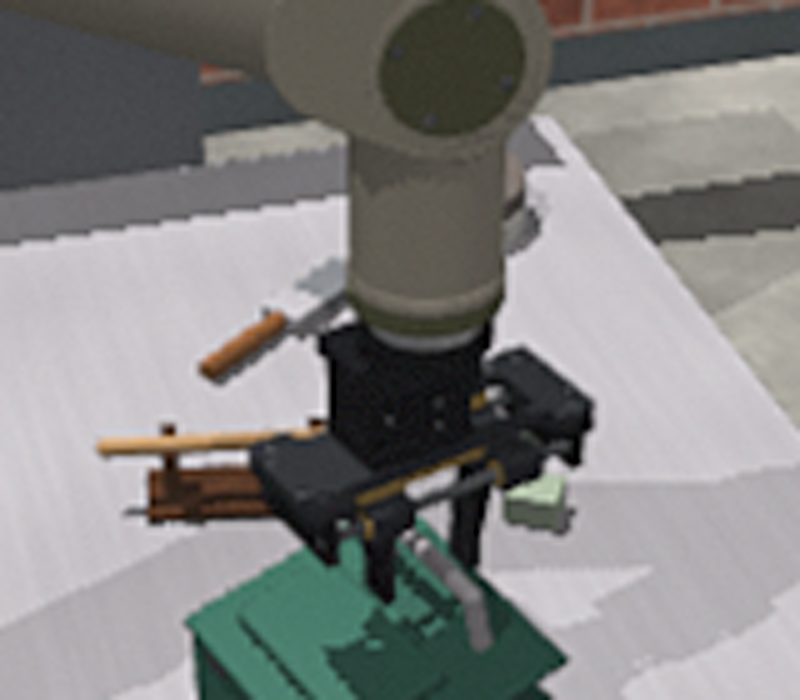

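The bar runs between the two fingers, at about (430,550). Closing the gripper.

Call:
{"api": "step_arm", "payload": {
  "increments": "0 0 0 0 0 0 5;0 0 0 0 0 0 5;0 0 0 0 0 0 5;0 0 0 0 0 0 5;0 0 0 0 0 0 5;0 0 0 0 0 0 5;0 0 0 0 0 0 5;0 0 0 0 0 0 5",
  "grip_force": 25
}}

```text
clock: 18.65
ee_pos: [0.5454, -0.0406, 0.1655]
ee_rot: [1.892, 2.505, 0.002]
contact_force: [-1.7, -0.2, 0.1]
opening: 0.125
```

```bash
python3 st.py; python3 - <<'E'
from hd import *
r=np.hypot(.118,.048);a0=np.arctan2(.048,.118)
b=hpt(.18)
for th in np.arange(.18,1.3,.09):print(round(th,2),((hpt(th)-b)*1e3).round(1))
E
```

```text
t 18.65 along 39.3 perp 1.7 z 165.5 mm | F along -1.7 perp 0.3 z 0.1 | rot [1.8919e+00 2.5047e+00 1.7000e-03] 3.1389 T [-0.14  0.44 -0.03]
0.18 [0. 0. 0.]
0.27 [-6.3 -1.8  9.4]
0.36 [-13.4  -3.8  18.1]
0.45 [-21.3  -6.1  26.2]
0.54 [-29.8  -8.5  33.5]
0.63 [-38.9 -11.1  40. ]
0.72 [-48.5 -13.8  45.5]
0.81 [-58.6 -16.7  50.2]
0.9 [-69.  -19.6  53.9]
0.99 [-79.7 -22.7  56.6]
1.08 [-90.6 -25.8  58.3]
1.17 [-101.6  -28.9   59. ]
1.26 [-112.7  -32.    58.7]
```

Call:
{"api": "step_arm", "payload": {
  "increments": "0 0 0 -3 -0.9 4.8 5;0 0 0 -6.3 -1.8 9.4 5;0 0 0 -9.7 -2.8 13.8 5;0 0 0 -13.4 -3.8 18.1 5;0 0 0 -17.3 -4.9 22.2 5;0 0 0 -21.3 -6.1 26.2 5;0 0 0 -21.3 -6.1 26.2 5"
}}

```text
clock: 19.35
ee_pos: [0.5236, -0.0468, 0.1925]
ee_rot: [1.892, 2.505, 0.003]
contact_force: [0.0, 0.8, -0.4]
opening: 0.125
```

```bash
python3 st.py
```

```text
t 19.35 along 16.7 perp 1.7 z 192.5 mm | F along 0.2 perp 0.7 z -0.4 | rot [1.8923 2.5047 0.0026] 3.1391 T [ 0.07 -0.   -0.  ]
```

Call:
{"api": "step_arm", "payload": {
  "increments": "0 0 0 -4.2 -1.2 3.7 5;0 0 0 -8.5 -2.4 7.3 5;0 0 0 -13 -3.7 10.6 5;0 0 0 -17.6 -5 13.8 5;0 0 0 -22.3 -6.3 16.6 5;0 0 0 -27.2 -7.7 19.3 5;0 0 0 -32.2 -9.1 21.7 5;0 0 0 -37.3 -10.6 24 5;0 0 0 -42.5 -12 25.9 5;0 0 0 -47.7 -13.5 27.7 5"
}}

```text
clock: 20.35
ee_pos: [0.4763, -0.0602, 0.2212]
ee_rot: [1.891, 2.504, 0.005]
contact_force: [4.9, 2.2, -1.1]
opening: 0.126
```

```bash
python3 st.py; python3 snap.py s12 side 220 380 100 240 5
```

```text
t 20.35 along -32.5 perp 1.7 z 221.2 mm | F along 5.3 perp 0.8 z -1.1 | rot [1.8911 2.5036 0.0054] 3.1376 T [ 0.35 -1.34  0.  ]
20.4 [ 0.4756 -0.0604  0.2214] [1.8921 2.5037 0.0054] [0.85 0.78 3.29] [-0.43 -0.01  0.46  1.86  0.01  1.29  0.31]
```

View pics/s12.png

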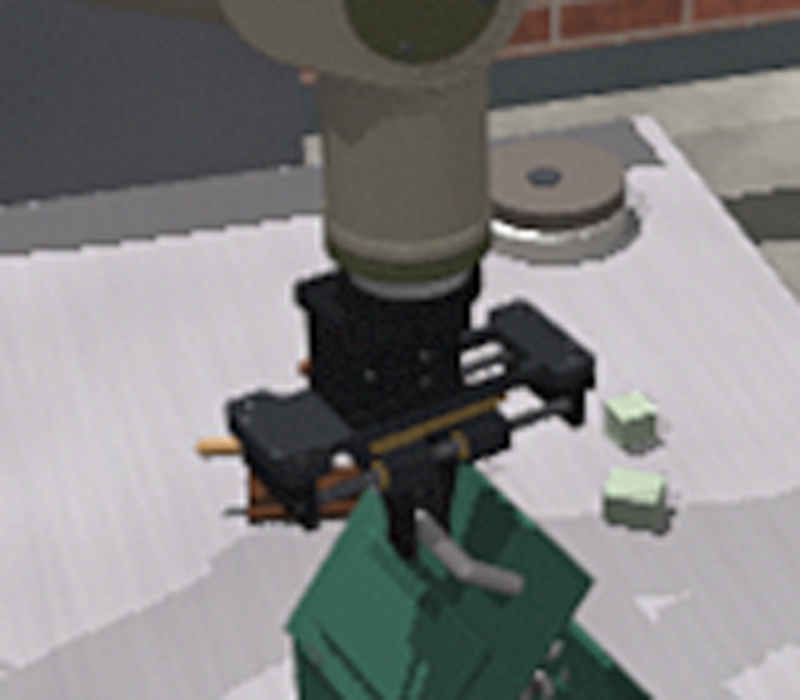

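Call:
{"api": "step_arm", "payload": {
  "increments": "0 0 0 -5.3 -1.5 1.4 5;0 0 0 -10.7 -3.1 2.7 5;0 0 0 -16.1 -4.6 3.6 5;0 0 0 -21.6 -6.2 4.4 5;0 0 0 -27.1 -7.7 4.8 5;0 0 0 -32.6 -9.3 5.1 5;0 0 0 -37 -10.5 5 5;0 0 0 -37 -10.5 5 5"
}}

```text
clock: 21.2
ee_pos: [0.4384, -0.071, 0.2273]
ee_rot: [1.892, 2.503, 0.007]
contact_force: [-0.7, 2.2, 6.7]
opening: 0.126
```

```bash
python3 st.py; python3 snap.py s13 side 220 380 100 240 5
```

```text
t 21.20 along -71.8 perp 1.7 z 227.3 mm | F along -0.1 perp 2.3 z 6.7 | rot [1.8921 2.5031 0.0072] 3.1378 T [ 0.31 -0.09  0.01]
21.25 [ 0.4385 -0.0709  0.2273] [1.8921 2.5034 0.0067] [-1.01  1.83  7.99] [-0.42 -0.11  0.45  1.93  0.05  1.31  0.29]
```

View pics/s13.png

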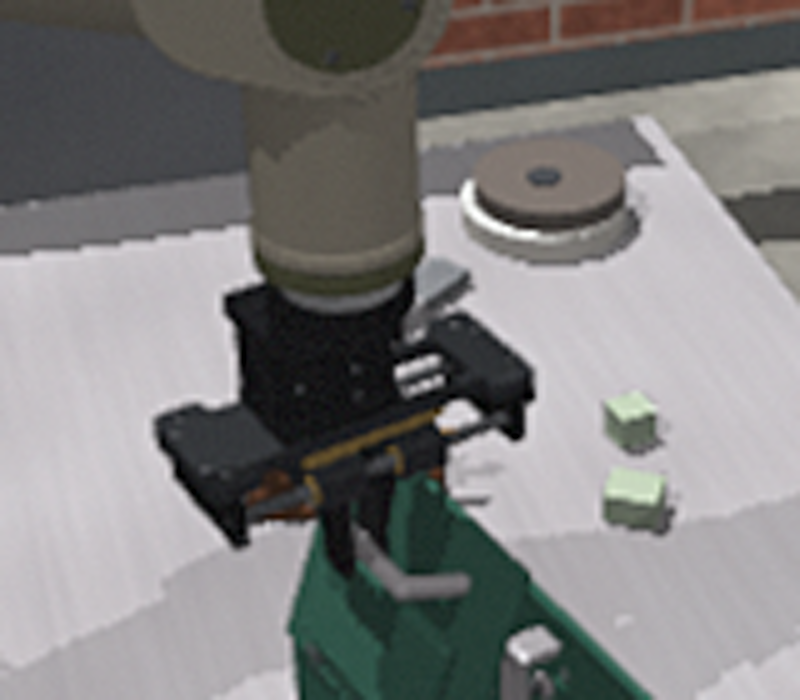

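Call:
{"api": "step_arm", "payload": {
  "increments": "0 0 0 0 0 1 5;0 0 0 0 0 1 14;0 0 0 0 0 1 18;0 0 0 0 0 1 22;0 0 0 0 0 1 26;0 0 0 0 0 1 28;0 0 0 0 0 1 28;0 0 0 0 0 1 28"
}}

```text
clock: 22.05
ee_pos: [0.4385, -0.071, 0.2283]
ee_rot: [1.892, 2.503, 0.007]
contact_force: [-0.4, -0.1, 0.8]
opening: 0.318
```

```bash
python3 st.py; python3 snap.py s14 side 220 380 100 240 5
```

```text
t 22.05 along -71.8 perp 1.7 z 228.3 mm | F along -0.4 perp 0.0 z 0.8 | rot [1.8921 2.5034 0.0067] 3.138 T [-0.14  0.   -0.01]
22.1 [ 0.4385 -0.0709  0.2283] [1.8921 2.5035 0.0067] [-0.29 -0.44 -0.35] [-0.42 -0.11  0.45  1.93  0.05  1.31  0.29]
```

View pics/s14.png

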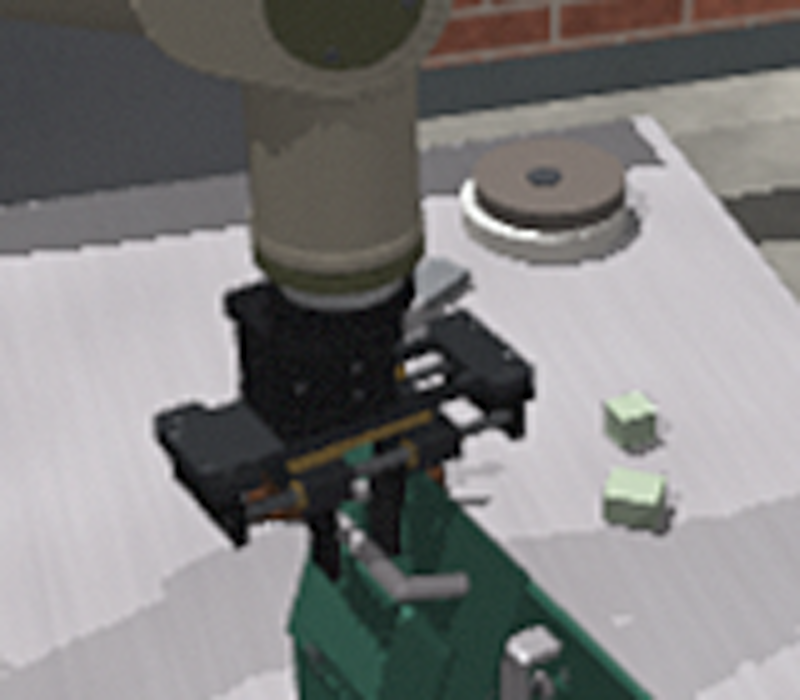

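The fingers have let go of the bar, with no force reading. Now I lift straight up and clear.

Call:
{"api": "step_arm", "payload": {
  "increments": "0 0 0 0 0 8 28;0 0 0 0 0 16 28;0 0 0 0 0 26 28;0 0 0 0 0 40 28;0 0 0 0 0 60 28;0 0 0 0 0 80 28;0 0 0 0 0 100 28;0 0 0 0 0 110 28"
}}

```text
clock: 22.9
ee_pos: [0.439, -0.071, 0.3407]
ee_rot: [1.891, 2.502, 0.01]
contact_force: [0.3, -0.1, -0.3]
opening: 0.321
```

Call:
{"api": "step_arm", "payload": {
  "increments": "0 0 0 0 40 0 28;0 0 0 0 80 0 28;0 0 0 0 120 0 28;0 0 0 0 160 0 28;0 0 0 0 200 0 28;0 0 0 0 240 0 28;0 0 0 0 280 0 28;0 0 0 0 320 0 28;0 0 0 0 360 0 28;0 0 0 0 360 0 28"
}}

```text
clock: 23.9
ee_pos: [0.437, 0.2945, 0.3396]
ee_rot: [1.883, 2.511, 0.008]
contact_force: [-0.2, -0.1, -0.3]
opening: 0.32
```

```bash
python3 st.py; python3 snap.py s15 side 220 380 120 260 5; python3 snap.py t15 top 200 440 140 280 3.3
```

```text
t 23.90 along 26.7 perp 353.7 z 339.6 mm | F along -0.2 perp -0.1 z -0.3 | rot [1.8827 2.5105 0.008 ] 3.138 T [-0.08  0.08  0.04]
23.95 [0.438  0.2915 0.3399] [1.886  2.5065 0.0073] [-0.15 -1.19 -0.39] [-0.73  0.07  0.06  1.53 -0.    1.54 -0.39]
24.0 [0.4388 0.2895 0.3402] [1.8891 2.5032 0.0077] [-0.54 -1.91  0.52] [-0.73  0.07  0.06  1.53  0.    1.54 -0.39]
```

View pics/s15.png

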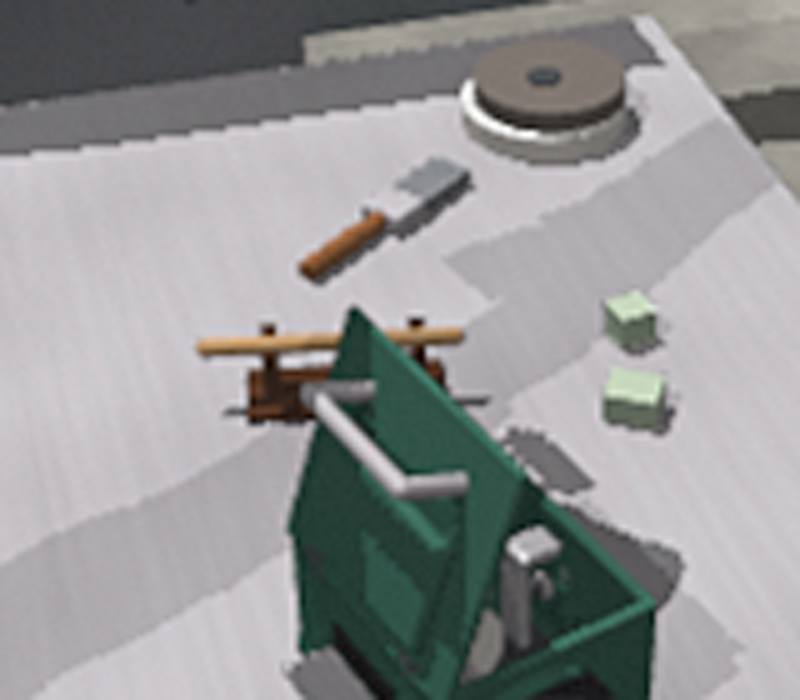

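View pics/t15.png

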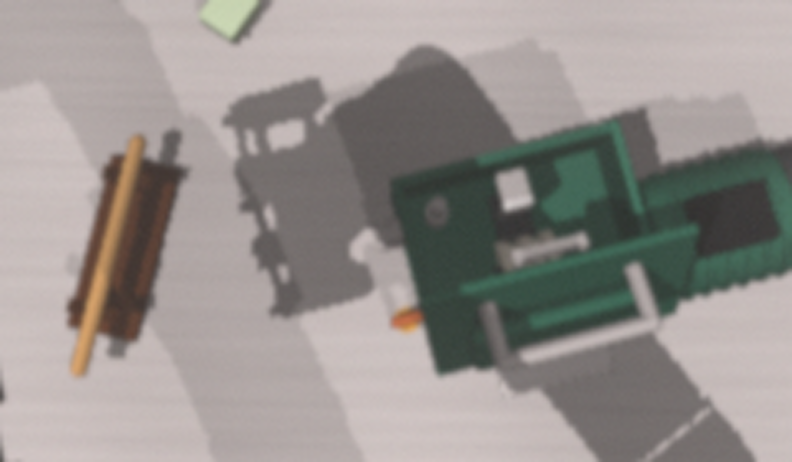

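```bash
python3 - <<'E'
from hd import *
S=cam("s15");T=cam("t15")
a=tri(T,(357.1,247.8),S,(282.2,198.2));b=tri(T,(398,237.5),S,(300,217.6));m=(a[0]+b[0])/2;print(a,b,m)
al=(m[:2]-O)@u+.068;print("theta",np.arctan2(m[2]-.115,al)-np.arctan2(.048,.118))
for th in(1.05,1.15,1.2,1.25):print(th,px(T,hpt(th)).round(1),px(S,hpt(th)).round(1))
# stick before/after
for n in("top","t15"):
    H=cv2.cvtColor(cam(n)["color"],cv2.COLOR_BGR2HSV);mk=np.zeros(H.shape[:2],np.uint8);mk[172:262,210:262]=cv2.inRange(H,(12,80,60),(24,255,255))[172:262,210:262]
    q=max(cv2.findContours(mk,0,1)[0],key=cv2.contourArea);print(n,cv2.minAreaRect(q))
E
```

```text
(array([ 0.42592641, -0.03469626,  0.24809347]), np.float64(3.205486947367952)) (array([ 0.45142021, -0.12259008,  0.24186278]), np.float64(0.9970481343211165)) [ 0.43867331 -0.07864317  0.24497812]
theta 1.2282749792952856
1.05 [371.1 233.4] [296.9 204.5]
1.15 [372.8 239.2] [292.9 205.7]
1.2 [373.6 242.1] [290.9 206.5]
1.25 [374.4 245. ] [288.9 207.3]
top ((232.21578979492188, 216.69088745117188), (6.828060626983643, 73.4982681274414), 14.931416511535645)
t15 ((232.1741943359375, 217.04481506347656), (7.0561628341674805, 74.2142333984375), 14.42077350616455)
```

The cover measures about 1.2 rad and the stick lies as it did at the start. The gripper is clear, so I let it settle and hand the job in.

Call:
{"api": "step_arm", "payload": {
  "increments": "0 0 0 0 0 0 28;0 0 0 0 0 0 28;0 0 0 0 0 0 28;0 0 0 0 0 0 28"
}}

```text
clock: 24.4
ee_pos: [0.4389, 0.289, 0.3405]
ee_rot: [1.89, 2.502, 0.008]
contact_force: [-0.1, -0.5, 0.2]
opening: 0.323
```

```bash
python3 -c "
from plant import *
print(finish_job())"
```

```text
the job is handed in; nothing more can be done
None
```

I opened the cover and handed the job in at 24.4 s; no verdict was reported.

- **Catch:** I fed the stick through the hole and felt the pad about 19 mm in. I pressed it back about 8 mm, with readings between moves of at most about 6.3 N, held it until the cover popped up, then drew the stick straight out.
- **Stick:** it is back in both V supports. The last top view shows it within half a pixel (about 1 mm) and 0.5° of where it lay at the start.
- **Cover:** I swung it up by the handle and let go. Triangulating the handle from both cameras gave about 1.23 rad, and the arm's position when it let go gave about 1.21, against the 1.05 needed. I stopped just short of the 1.25 stop on purpose.
- **Bystanders:** the brush and blanks look unmoved in the last side view. I didn't photograph the bottle again, but the arm never went near it.
- **Contact:** the arm was clear of everything and read about zero force at hand-in.

One check disagreed: estimates of the machine's sideways position differed by 2 to 4 mm between the camera measurements. I settled on a value using the stick's known position in the gripper, and the stick went in without touching the rim.

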